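# Open the bolted filter hatch by its flush ring pull

## Task

Open the hatch of the low grey filter box so that the gas filter below can be changed. First draw the bolt on its side deck fully back: it slides only while the button on top of it is held down. Then flip up the sunken ring pull by pressing its tail, lift the hatch by the ring and swing it gently up and over, without letting it drop or slam, until it leans open on its stays by itself, and leave the other things on the bench where they are.

Things in the scene. Friction and masses are not known exactly. Their poses are not given: they have to be found in the camera images.
- filter_box: Low grey sheet-steel housing fixed on the bench, 80 mm high with a flat deck. Origin: on the worktop under the centre of the hatch. x points from the hatch's free edge to its hinge (away from the robot), y to the side deck with the bolt (left seen from the robot), z up. It reaches from x -102 to +114, y -76 to +176 mm. Two steel stays, 30 mm high, stand behind the hinge.
- bolt (a joint): Travel of the steel bolt along the box's +y: 0 = shut, its 22 mm wide tongue lies 14 mm over the hatch edge and holds the hatch down; 0.040 m = fully drawn, its stop. Friction about 1.5 N. A toothed lock blocks it at every 10 mm of travel whenever the button is not down.
- button (a joint): Travel of the release button downward in the bolt: 0 = up, 0.007 m = fully down (its stop). Spring 2 N at the start, 5.5 N fully down. The lock is free beyond about 0.005 m; it springs back when let go.
- button_top (a point): Centre of the button's top, which moves with it: black ribbed flat pad, 29 (box x) x 37 (box y) mm, 26 mm above the deck when up. Axes as the box.
- bolt_lug (a point): Middle of the pushing face of the thumb lug, an upright steel plate 37 mm wide and 10 mm thick that stands on the +y end of the bolt right beside the button (2 mm from the pad's edge, 20 mm from its centre). The face looks to the box's -y; the lug's top is 40 mm above the deck. Pushing it to +y draws the bolt.
- ring (a joint): Angle of the ring pull to the hatch: 0 = flush in its recess, about 1.57 = upright, stop at 1.75. Stiff pivot (0.06 N m): it stays where it is left.
- ring_pivot (a point): Middle of the ring's pivot pin, along the box's y, 77 mm from the hatch hinge and 5 mm below the hatch's surface. The recess round the ring is 86 mm wide (y), reaches from 70 mm on the free-edge side to 45 mm on the hinge side of the pivot, and is 36 mm deep below the hatch's surface.
- ring_bar (a point): Middle of the ring's end bar: round steel rod, 8 mm thick, straight for 36 mm along the box's y, 62 mm from the pivot; the ring is 74 mm wide over its outside. Flush, it lies on the free-edge side of the pivot.
- ring_tail (a point): Pressing point on top of the ring's flat tail, 20 mm from the pivot on the hinge side. The tail is a plate 56 mm wide (y), 5 mm thick, which ends 28 mm from the pivot. Pressed straight down 17 mm into the recess (about 4 N) it tips the ring up to about 0.75 rad.
- hatch (a joint): Opening angle of the hatch about its hinge: 0 = shut, 1.57 = upright, 1.83 = leaning back on its stays, where it rests by itself. Stiff damped hinge (0.12 N m): within 0.2 rad of upright the hatch stays where it is left, and can be let go there and pushed on to its stays from its underside; well short of that it falls shut. About 0.45 kg, varying.
- hatch_hinge (a point): Middle of the hatch's hinge line, along the box's y, at the deck's surface, 82.5 mm from the box's origin in +x.
- hatch_edge (a point): Middle of the hatch's free edge on its upper surface, 165 mm from the hinge. The hatch is an aluminium plate, 165 (x) x 116 (y) x 5 mm, flush in the deck with 2 mm gaps: its edges cannot be gripped while it is shut.
- tube_cutter: Small red tube cutter, 32 x 58 x 20 mm, lying loose on the side deck beyond the bolt; origin under its centre. Leave it there.
- screwdriver_flat: Yellow-handled screwdriver, 171 mm, lying left of the box. Leave it.
- septa_carton: Small white and green carton, 42 x 74 x 48 mm, behind the box to the right. Leave it.
- flow_meter: Grey hand-held meter, 140 x 72 x 28 mm, behind the box. Leave it. Left of it stands the 0.5 m tall chromatograph, its nearest corner at about x 0.63, y -0.1 m: bring the arm in on the robot's side of that.
- syringe_box: Flat dark blue box, 40 x 165 x 22 mm, right of the filter box. Leave it.
- vial_rack: Blue vial rack, 60 x 118 x 40 mm, behind the box. Leave it.

How it is judged:
By the outcome, as a careful person would: the job done as asked, in the order asked, and still so for the second after the job is handed in, with the robot touching nothing.
It also fails if it takes over 67 s, if anything falls off the work surface, if the arm or the gripper's body presses on something with over 40 N, if the wrist force passes 120 N, or if a joint passes its speed limit or range.

## Robot

A 6-joint arm with a two-finger parallel gripper is mounted at the origin on a cart in front of the work surface, level with it; the furniture and walls round the work are solid. World frame = base frame: x ahead of the robot, y to its left, z up, the work surface at z = 0. Lengths are in m, angles in rad, forces in N, time in s.
With the tool pointing down it reaches from about 0.3 to 1 m from the base axis. Payload 5.1 kg.
Tool frame: the origin (TCP) lies on the centre line of the jaws, within the pads' length; the fingertips stand 14 mm ahead of it and the grasp point (between the pads) lies 5 mm behind it; x points along the fingers, y is the direction in which the jaws open and shut, and the axes are right-handed (so a half turn about x gives the same grasp; the last joint's range is limited). The gripper opens to 95 mm and grips with 3 to 60 N. Pads are 20 mm wide; open, the fingers measure 119 mm over their backs; the gripper's body (75 mm by 180 mm) begins 59 mm behind the grasp point.
Start: joints at [1.017, 0.124, 1.65, -0, 1.367, -0.083], TCP at [0.295, 0.579, 0.229] pointing down, gripper open.
Joint ranges: [-2.61, 2.61], [-1.02, 2.33], [0.03, 2.71], [-1.35, 4.49], [0.32, 2.68], [-2.91, 2.91]. Speed limits (rad/s): [2.57, 2.57, 3.14, 3.14, 3.14, 3.14].

## Interface

Orientations are given as a 3x3 rotation matrix whose columns are the frame's x, y, z axes.
In Python, from station import * gives the robot as it stands.
- The arm moves only by the shell command python3 -m creep 'ROWS' [FORCE]. ROWS is JSON, a list of rows, each a list of 3 entries, a list of its own where there are three numbers: the shift along the tool's x, y, z in cm, then the turn about the tool's x in degrees, then the finger opening in cm, from 0 to 9.51. A call has 1 to 20 rows; each row shifts and turns the pose as measured when the row begins, along the tool's axes as they then stand; what a row does not reach is not made up. A row lasts 1/12 s, in which the tool goes at most 41.7 mm and 7.16 degrees, less where a joint would pass 70% of its speed; a pose out of reach is approached as far as the arm can. A call is refused whole if a number of a shift passes 4.17 or a number of a turn 7.16, either way. A call with a gripper value outside its range is refused whole. The fingers move at their own pace and stop on an object; FORCE is the grip in N (left out, the last holds). Time passes only in rows, so rows that do not move let the fingers close. It gives the time, the measured TCP pose, the force and the opening at its end, in the units of the state.
- observe(): the state, without advancing time (a new reading comes with each control period).
- capture(name): name is "scene" or "top" or "wrist"; returns the picture (480x640x3 uint8, red, green, blue); there is no depth.
- camera_model(name): a dict with "fx", "fy", "cx", "cy" (pixels), "rvec" (rotation vector, rad) and "tvec" (3), from world to camera coordinates, as OpenCV has them. Camera axes: x right, y down, z forward; pixel columns grow to the right and rows downward; lengths in m; the calibration is good to about 2 mm. A picture is of the moment at which its call begins: read the wrist's pose just before it. camera_model takes no time and is no camera call; for the wrist camera it gives the pose at the moment of the call.
- finish_job(): hands the job in, once; it reports no verdict.
Trained networks look in the newest picture that a camera, given by its name, has taken for a name from the list of things; names that differ only in an ending like _2 or _b are one class to them, and where a whole thing is asked for, a point or a joint stands for the part that bears it (a point fixed in the world has none). Each returns a list of dicts, best first, with "confidence" (0 to 1); they miss things now and then, are a little off and sometimes report something else, mostly with a low value. They report only what shows in the picture. A call takes as long as a camera call.
- outline_of(camera, thing): "mask" (480x640 bool, what is visible of it) and "xy" ([column, row] in pixels, amid what is visible of it).
The state is a dict: "time": time; "joint_positions": joint angles; "joint_vel": joint speeds; "effort": joint torques, N m; "eef_pos": TCP position; "tool_rot": TCP orientation; "contact_force": force on the tool from outside, world axes, zero at the start; "ft_torque": the same for the moment, N m; "width": finger opening in m.
Only numpy, scipy, OpenCV 4.12 (cv2) and the standard library are available. Lean on these libraries where they do the work, as an engineer would, in place of code of your own. Each camera call takes 0.05 s, during which the arm holds its last target.

## Working session

There is one attempt and no reset: what is moved stays moved. The work goes in short steps, Python scripts to look and compute and a shell command to move; the robot and the scene stay as the last step left them, time stands still between calls to the robot, and variables do not carry over. Pictures are saved under pics/ and viewed, and the job is handed in when it is done.

```bash
ls; mkdir -p pics
python3 - <<'E'
from station import *
import cv2
s=observe()
for k,v in s.items(): print(k,v)
for n in ("scene","top","wrist"):
    im=capture(n); cv2.imwrite(f"pics/{n}0.png",im[:,:,::-1]); print(n,camera_model(n))
E
```

```text
pics
time 0.0
joint_positions [ 1.01742653e+00  1.24506598e-01  1.65164643e+00 -1.57622132e-05
  1.36747380e+00 -8.25965091e-02]
joint_vel [ 0.00064959  0.00134313  0.00096453 -0.00016146  0.00032196 -0.00122229]
effort [-6.48145669e-04 -4.17600918e+01 -3.59930885e+01  7.74305966e-02
  4.91544488e-02 -1.68884326e-04]
eef_pos [0.29453683 0.57876751 0.22740234]
tool_rot [[-1.05594176e-03  4.53571670e-01  8.91219179e-01]
 [-1.73870507e-03  8.91217496e-01 -4.53572874e-01]
 [-9.99997931e-01 -2.02851385e-03 -1.52446411e-04]]
contact_force [ 0.03052955 -0.13981295  0.75816438]
ft_torque [-0.05137877  0.04566633 -0.01554985]
width 0.09502557465488369
scene {'fx': 531.3937354299405, 'fy': 531.3937354299405, 'cx': 322.6586048244243, 'cy': 234.64360196259224, 'rvec': array([ 1.83461909, -1.08241011,  0.65917908]), 'tvec': array([-0.50921154,  0.2704438 ,  0.81794875])}
top {'fx': 492.0697807227295, 'fy': 492.0697807227295, 'cx': 316.89250230740686, 'cy': 242.1267439273952, 'rvec': array([ 2.2304366 , -2.18342585,  0.07526748]), 'tvec': array([-0.30422716,  0.5485334 ,  1.08715879])}
wrist {'fx': 384.5487076678103, 'fy': 384.5487076678103, 'cx': 317.9571377193003, 'cy': 240.9192390767837, 'rvec': array([-2.46666472, -1.51046399, -0.21291619]), 'tvec': array([-0.64951026, -0.03005153,  0.39126823])}
```

View pics/scene0.png

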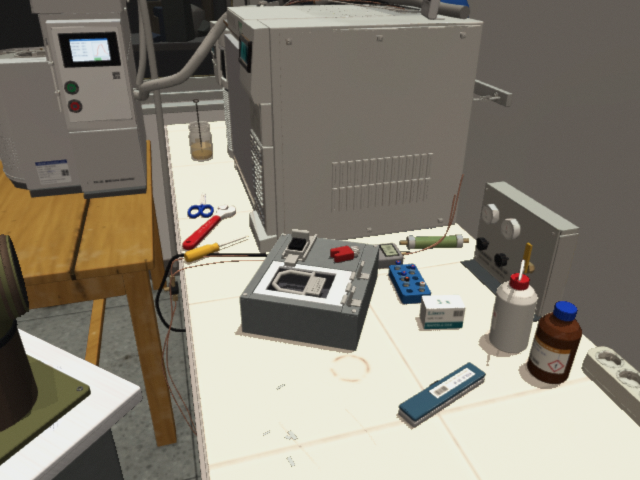

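View pics/top0.png

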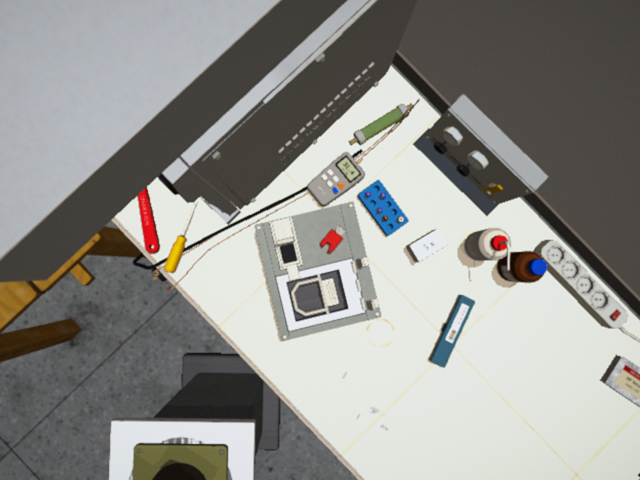

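View pics/wrist0.png

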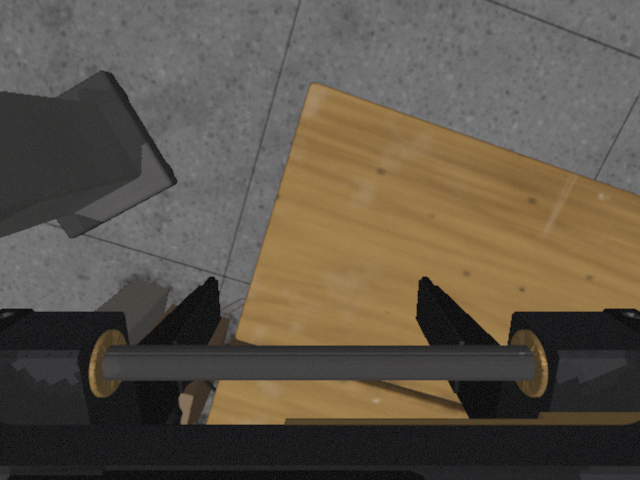

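The top view shows the box deck with corners about (256,224), (354,203), (383,316) and (280,340). The hatch is near (315,298), the bolt near (287,250) and the cutter at (332,240). Next I'll compute the box pose.

```bash
cat > h.py <<'E'
import numpy as np, cv2
from station import *
def cam(n):
    m=camera_model(n); K=np.array([[m['fx'],0,m['cx']],[0,m['fy'],m['cy']],[0,0,1]]); R=cv2.Rodrigues(m['rvec'])[0]; return K,R,m['tvec']
def px2w(c,uv,z):
    K,R,t=c; d=R.T@np.linalg.inv(K)@np.array([uv[0],uv[1],1.]); o=-R.T@t; return o+d*(z-o[2])/d[2]
def w2px(c,P):
    K,R,t=c; q=(np.atleast_2d(P)@R.T+t)@K.T; return q[:,:2]/q[:,2:]
E
python3 - <<'E'
from h import *
for n in("top","scene"):
    capture(n); c=cam(n); print(n,"campos",(-c[1].T@c[2]).round(3))
    for th,z in (("filter_box",.08),("button_top",.106),("bolt_lug",.12),("bolt",.1),("hatch",.08),("ring",.08),("ring_bar",.075),("ring_tail",.078),("tube_cutter",.1)):
        for d in outline_of(n,th)[:2]:
            print(th,round(d['confidence'],2),np.round(d['xy'],1),px2w(c,d['xy'],z).round(4),d['mask'].sum())
            if th=="filter_box" and d['confidence']>.5: np.save(f"pics/fb_{n}.npy",d['mask'])
c=cam("top")
for uv in((256,224),(354,203),(383,316),(280,340)): print(px2w(c,uv,.08).round(4))
im=capture("top"); cv2.imwrite("pics/topz.png",cv2.resize(im[190:350,240:400,::-1],(800,800)[:2] and (600,600),interpolation=cv2.INTER_CUBIC))
im=capture("scene"); cv2.imwrite("pics/scz.png",cv2.resize(im[220:350,240:390,::-1],(690,598),interpolation=cv2.INTER_CUBIC))
E
```

```text
top campos [ 0.502 -0.271  1.118]
filter_box 0.63 [318.1 275.5] [ 0.4815 -0.2952  0.08  ] 11776
button_top 0.75 [285.1 253.5] [ 0.5258 -0.2259  0.106 ] 245
button_top 0.38 [384.9 207.2] [ 0.6261 -0.4301  0.106 ] 1412
bolt_lug 0.81 [286.6 257.3] [ 0.5178 -0.2297  0.12  ] 606
bolt_lug 0.65 [327.  293.8] [ 0.4458 -0.313   0.12  ] 724
bolt 0.98 [289.  255.3] [ 0.5224 -0.2337  0.1   ] 590
hatch 0.86 [320.8 292.7] [ 0.4456 -0.3016  0.08  ] 4371
ring 0.9 [325.5 294.6] [ 0.4418 -0.3116  0.08  ] 642
ring_bar 0.56 [324.4 297.7] [ 0.4349 -0.3096  0.075 ] 863
ring_bar 0.51 [452.1 331.1] [ 0.3698 -0.5814  0.075 ] 1314
tube_cutter 0.9 [333.  239.7] [ 0.5566 -0.3241  0.1   ] 320
scene campos [-0.28  -0.727  0.628]
filter_box 0.29 [305.4 283.9] [ 0.436  -0.3047  0.08  ] 691
button_top 0.67 [298.2 243.7] [ 0.5217 -0.2381  0.106 ] 145
button_top 0.6 [307.  285.3] [ 0.3996 -0.3295  0.106 ] 620
bolt_lug 0.78 [297.2 245.5] [ 0.493  -0.2532  0.12  ] 666
bolt 0.81 [295.  244.6] [ 0.5244 -0.2288  0.1   ] 645
hatch 0.66 [310.  282.6] [ 0.444 -0.31   0.08 ] 3183
hatch 0.22 [305.4 284. ] [ 0.4357 -0.3049  0.08  ] 646
ring 0.97 [302.2 284.2] [ 0.4322 -0.3     0.08  ] 674
ring_bar 0.56 [307.9 279. ] [ 0.4595 -0.2965  0.075 ] 640
ring_bar 0.21 [295.1 249.3] [ 0.5453 -0.2159  0.075 ] 649
ring_tail 0.97 [306.9 282.2] [ 0.445  -0.3027  0.078 ] 685
ring_tail 0.64 [297.8 246.6] [ 0.5534 -0.2176  0.078 ] 628
tube_cutter 0.69 [339.6 253.6] [ 0.5366 -0.3244  0.1   ] 339
tube_cutter 0.66 [308.7 282. ] [ 0.4182 -0.3222  0.1   ] 2986
[ 0.5873 -0.1619  0.08  ]
[ 0.6367 -0.3683  0.08  ]
[ 0.3993 -0.4335  0.08  ]
[ 0.3454 -0.2184  0.08  ]
```

View pics/topz.png

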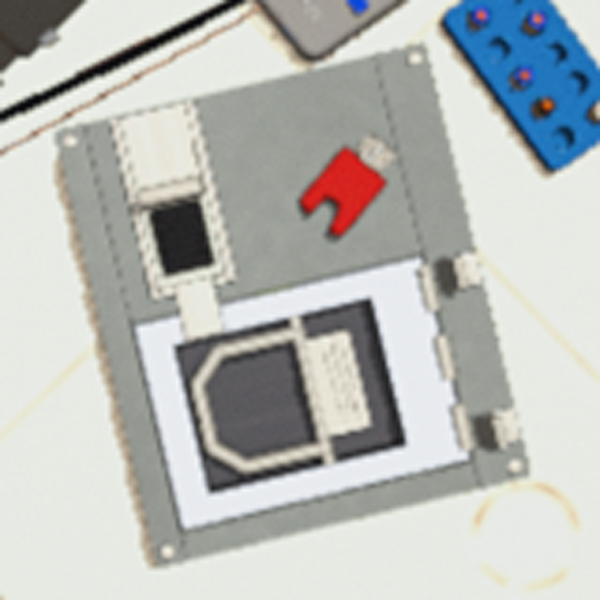

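View pics/scz.png

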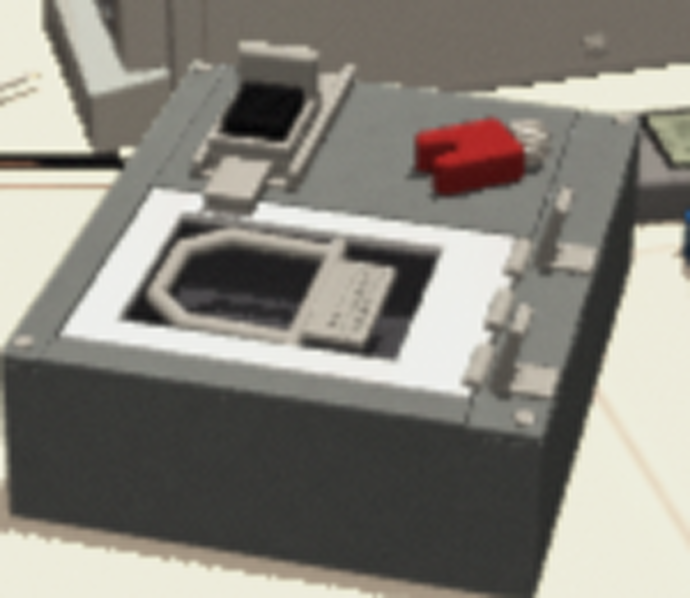

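The zoom gives clean deck and hatch corners, so I'll fit the planar box pose from the top and scene views.

```bash
cat >> h.py <<'E'
def b2w(p,P): 
    P=np.atleast_2d(P); c,s=np.cos(p[2]),np.sin(p[2]); return np.c_[p[0]+c*P[:,0]-s*P[:,1],p[1]+s*P[:,0]+c*P[:,1],P[:,2]]
E
python3 - <<'E'
from h import *
from scipy.optimize import least_squares
B=np.array([[-102,176,80],[114,176,80],[114,-76,80],[-102,-76,80],[-82.5,58,80],[82.5,58,80],[82.5,-58,80],[-82.5,-58,80]])/1e3
T=np.array([[60,130],[425,45],[530,480],[152,567],[135,325],[418,260],[470,460],[183,530]])/3.75+[240,190]
S=np.array([[195,65],[640,115],[543,437],[5,355],[150,188],[515,235],[468,395],[62,335]])/4.6+[240,220]
ct,cs=cam("top"),cam("scene")
f=lambda p,w=(1,1):np.r_[w[0]*(w2px(ct,b2w(p,B))-T).ravel(),w[1]*(w2px(cs,b2w(p,B))-S).ravel()]
for w in((1,1),(1,0),(0,1)):
    r=least_squares(f,[.45,-.3,-1.33],args=(w,),loss='soft_l1'); print(r.x.round(4)); print(f(r.x).reshape(-1,2).round(1).tolist())
r=least_squares(f,[.45,-.3,-1.33],loss='soft_l1');p=r.x;np.save("pose.npy",p)
cs_=np.array([[0,95,106],[0,115,112]])/1e3
s=observe();print(np.degrees(p[2]))
E
```

```text
[ 0.4411 -0.3012 -1.3153]
[[-1.8, 0.1], [0.1, -0.6], [0.3, -0.6], [1.0, 0.6], [-0.0, 0.4], [0.7, -0.5], [-0.2, -0.1], [-0.1, -0.2], [-0.3, -1.1], [0.5, 0.3], [-0.6, 0.1], [-2.2, -0.5], [0.7, 0.0], [2.4, 1.0], [-0.1, 0.5], [-0.8, -0.1]]
[ 0.4408 -0.301  -1.3221]
[[-1.5, -0.2], [0.6, -0.3], [0.1, -0.1], [0.6, 0.5], [-0.0, 0.3], [0.8, -0.1], [-0.4, 0.3], [-0.5, -0.3], [0.1, -1.2], [0.8, 0.6], [-1.2, 0.4], [-2.5, -0.7], [0.8, -0.1], [2.3, 1.2], [-0.6, 0.6], [-1.1, -0.3]]
[ 0.4416 -0.3014 -1.3069]
[[-2.4, 0.4], [-0.6, -1.2], [0.6, -1.4], [1.5, 0.7], [-0.1, 0.6], [0.4, -1.0], [0.0, -0.7], [0.3, -0.2], [-0.9, -1.1], [0.0, -0.1], [0.1, -0.3], [-1.8, -0.3], [0.5, 0.1], [2.4, 0.7], [0.5, 0.1], [-0.4, 0.0]]
-75.36017621037351
```

Run:
```python
from h import *
p=np.load("pose.npy")
def w2b(P): c,s=np.cos(p[2]),np.sin(p[2]); d=P-np.r_[p[:2],0]; return np.r_[c*d[0]+s*d[1],-s*d[0]+c*d[1],d[2]]*1e3
ct,cs=cam("top"),cam("scene")
zt=lambda u:np.array(u)/3.75+[240,190]; zs=lambda u:np.array(u)/4.6+[240,220]
for n,u,z in(("button",(183,239),.106),("lug top -y edge mid",(168,195),.12),("tongue",(202,308),.085),("ring mid bar",(203,387),.078),("tail",(345,382),.078),("cutter",(345,190),.1)): print(n,w2b(px2w(ct,zt(u),z)).round(1))
for n,u,z in(("button",(262,110),.106),("ring bar",(155,290),.078),("tail",(358,303),.078)): print(n,w2b(px2w(cs,zs(u),z)).round(1))
s=observe(); R=s['tool_rot']; print(np.degrees(np.arctan2(R[1,1],R[0,1])), np.degrees(p[2]))
```

```text
button [-44.2  98.7 106. ]
lug top -y edge mid [-46.2 123.3 120. ]
tongue [-43.4  59.4  85. ]
ring mid bar [-53.3  16.2  78. ]
tail [24.9  0.3 78. ]
cutter [ 48.9 104.5 100. ]
button [-42.9  92.4 106. ]
ring bar [-57.  -15.2  78. ]
tail [25.4 -3.4 78. ]
63.02391289363783 -75.36017621037351
```

```bash
python3 -m creep '[[[0,0,0],7.1,9.5],[[0,0,0],7.1,0],[[0,0,0],7.1,0],[[0,0,0],7.1,0],[[0,0,0],7.1,0],[[0,0,0],7.1,0],[[0,0,0],7.1,0],[[0,0,0],7.1,0],[[0,0,0],7.1,0],[[0,0,0],7.1,0],[[0,0,0],7.1,0],[[0,0,0],7.1,0],[[0,0,0],7.1,0],[[0,0,0],7.1,0],[[0,0,0],7.1,0],[[0,0,0],7.1,0],[[0,0,0],7.1,0],[[0,0,0],7.1,0],[[0,0,0],7.1,0],[[0,0,0],3.5,0]]' 30
python3 - <<'E'
from h import *
s=observe();R=s['tool_rot'];print(np.degrees(np.arctan2(R[1,1],R[0,1])),R.round(3),s['eef_pos'],s['joint_positions'].round(3),s['time'])
E
```

```text
time: 2.92
eef_pos: [0.2947, 0.5792, 0.2285]
tool_rot: [[-0.0, 0.222, -0.975], [-0.0, -0.975, -0.222], [-1.0, 0.0, 0.0]]
contact_force: [-0.4, -0.1, 0.7]
width: 0.0005
-77.14887694702036 [[-0.     0.222 -0.975]
 [-0.    -0.975 -0.222]
 [-1.     0.     0.   ]] [0.29471624 0.57920188 0.22852324] [1.017 0.124 1.65  0.    1.368 2.364] 2.9167
```

```bash
python3 -m creep '[[[0,0,0],-1.8,0],[[0,4.05,0.78],0,0],[[0,4.05,0.78],0,0],[[0,4.05,0.78],0,0],[[0,4.05,0.78],0,0],[[0,4.05,0.78],0,0],[[0,4.05,0.78],0,0],[[0,4.05,0.78],0,0],[[0,4.05,0.78],0,0],[[0,4.05,0.78],0,0],[[0,4.05,0.78],0,0],[[0,4.05,0.78],0,0],[[0,4.05,0.78],0,0],[[0,4.05,0.78],0,0],[[0,4.05,0.78],0,0],[[0,4.05,0.78],0,0],[[0,4.05,0.78],0,0],[[0,4.05,0.78],0,0],[[0,4.05,0.78],0,0],[[0,4.05,0.78],0,0]]'
python3 - <<'E'
from h import *
s=observe();R=s['tool_rot'];print(np.degrees(np.arctan2(R[1,1],R[0,1])),s['eef_pos'],s['joint_positions'].round(3),s['time'])
im=capture("wrist"); cv2.imwrite("pics/w1.png",im[:,:,::-1])
print(cam("wrist"))
E
```

```text
time: 4.58
eef_pos: [0.3459, -0.2088, 0.2305]
tool_rot: [[0.019, 0.267, -0.964], [-0.007, -0.964, -0.267], [-1.0, 0.011, -0.017]]
contact_force: [0.5, 0.9, 1.0]
width: 0.0006
-74.51407121758614 [ 0.3458816  -0.20877394  0.23053767] [-0.681 -0.479  2.171  0.007  1.431  0.619] 4.5833
(array([[384.54870767,   0.        , 317.95713772],
       [  0.        , 384.54870767, 240.91923908],
       [  0.        ,   0.        ,   1.        ]]), array([[ 0.26045132, -0.96535065,  0.01622445],
       [-0.93250677, -0.24716438,  0.26332661],
       [-0.25019241, -0.08371317, -0.9645703 ]]), array([-0.30009398,  0.24054321,  0.46206871]))
```

View pics/w1.png

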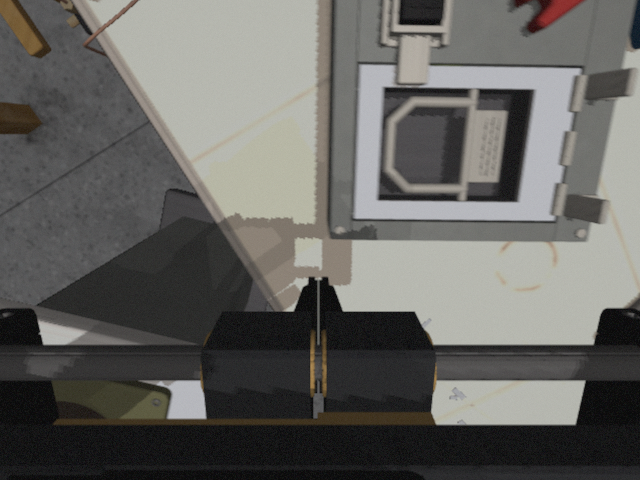

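The wrist view shows the hatch corners at about (358,66), (583,67), (556,221) and (356,219), the tongue at (412,60) and the button at (420,10). I'll let the arm settle, look again and refit the pose.

```bash
python3 -m creep '[[[0,0,0],0,0],[[0,0,0],-0.8,0]]'
python3 - <<'E'
from h import *
s=observe();R=s['tool_rot'];print(np.degrees(np.arctan2(R[1,1],R[0,1])),s['eef_pos'],R.round(3).tolist())
im=capture("wrist"); c=cam("wrist"); np.savez("pics/w2.npz",K=c[0],R=c[1],t=c[2])
cv2.imwrite("pics/w2.png",im[:,:,::-1])
cv2.imwrite("pics/w2z.png",cv2.resize(im[0:250,320:640,::-1],(768,600),interpolation=cv2.INTER_CUBIC))
E
```

```text
time: 4.8
eef_pos: [0.3448, -0.2179, 0.2305]
tool_rot: [[0.017, 0.268, -0.963], [-0.011, -0.963, -0.268], [-1.0, 0.015, -0.013]]
contact_force: [-0.1, -0.8, -0.8]
width: 0.0003
-74.44115909570678 [ 0.34484162 -0.21792646  0.23054951] [[0.017, 0.268, -0.963], [-0.011, -0.963, -0.268], [-1.0, 0.015, -0.013]]
```

View pics/w2z.png

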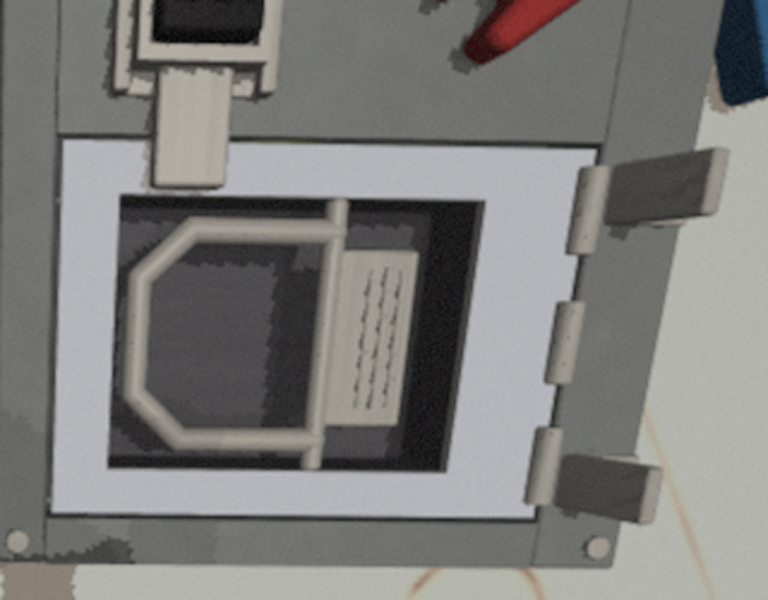

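Run:
```python
from h import *
from scipy.optimize import least_squares
d=np.load("pics/w2.npz"); c=(d['K'],d['R'],d['t'])
z=lambda U:np.array(U)/2.4+[320,0]
B=np.array([[-82.5,58,80],[82.5,58,80],[82.5,-58,80],[-82.5,-58,80],[-102,-76,80]])/1e3
U=z([[62,139],[600,147],[538,520],[50,515],[0,563]])[:4]; B=B[:4]
f=lambda p:(w2px(c,b2w(p,B))-U).ravel()
r=least_squares(f,[.45,-.3,-1.33]);p=r.x;print(p,np.degrees(p[2]),r.fun.reshape(-1,2).round(1).tolist());np.save("pose.npy",p)
def w2b(P): c,s=np.cos(p[2]),np.sin(p[2]); d=P-np.r_[p[:2],0]; return np.r_[c*d[0]+s*d[1],-s*d[0]+c*d[1],d[2]]*1e3
for n,u,h in(("bar",(137,333),.075),("pivot",(325,333),.075),("tail mid",(375,338),.077),("tongue end",(190,187),.083),("pad -y edge",(207,40),.106)):print(n,w2b(px2w(c,z(u),h)).round(1))
```

```text
[ 0.44190099 -0.29836051 -1.30992984] -75.05345142266718 [[0.8, 0.5], [-1.0, 0.6], [-1.2, -1.1], [1.4, -0.7]]
bar [-56.3   1.3  75. ]
pivot [ 5.6  2.  75. ]
tail mid [21.5  0.6 77. ]
tongue end [-43.6  44.8  83. ]
pad -y edge [-46.3  79.  106. ]
```

```bash
cat >> h.py <<'E'
def go(box_mm):
    """print delta in tool axes (cm) from the current TCP to a box point, and yaw error"""
    p=np.load("pose.npy"); s=observe(); R=s['tool_rot']; T=b2w(p,np.array(box_mm)/1e3)[0]; d=T-s['eef_pos']
    c,sn=np.cos(p[2]),np.sin(p[2]); e=s['eef_pos']-np.r_[p[:2],0]
    print("cur box mm",(np.r_[c*e[0]+sn*e[1],-sn*e[0]+c*e[1],e[2]]*1e3).round(1),"target w",T.round(3),"delta cm",(R.T@d*100).round(2),"yawerr",round(np.degrees(np.arctan2(R[1,1],R[0,1])-p[2]),2),"tilt",R[:,0].round(3),"F",s['contact_force'].round(1),"w",round(s['width'],4),"t",round(s['time'],2))
E
python3 - <<'E'
from h import *
go([-44.5,104,165]); go([-44.5,104,135]);p=np.load("pose.npy")
print(b2w(p,np.array([[x,y,180] for x in(-135,45) for y in(66,180)])/1e3).round(3))
E
```

```text
cur box mm [-103.4  -72.8  230.5] target w [ 0.531 -0.229  0.165] delta cm [  6.86   6.02 -17.51] yawerr 0.74 tilt [ 0.017 -0.011 -1.   ] F [0.2 0.  0.5] w 0.0006 t 4.85
cur box mm [-103.4  -72.8  230.5] target w [ 0.531 -0.229  0.135] delta cm [  9.86   5.98 -17.47] yawerr 0.74 tilt [ 0.017 -0.011 -1.   ] F [0.2 0.  0.5] w 0.0006 t 4.85
[[ 0.471 -0.151  0.18 ]
 [ 0.581 -0.122  0.18 ]
 [ 0.517 -0.325  0.18 ]
 [ 0.627 -0.295  0.18 ]]
```

```bash
python3 -m creep '[[[0,0,0],0.7,0],[[0.5,0.6,-1.75],0,0],[[0.5,0.6,-1.75],0,0],[[0.5,0.6,-1.75],0,0],[[0.5,0.6,-1.75],0,0],[[0.5,0.6,-1.75],0,0],[[0.5,0.6,-1.75],0,0],[[0.5,0.6,-1.75],0,0],[[0.5,0.6,-1.75],0,0],[[0.5,0.6,-1.75],0,0],[[0.5,0.6,-1.75],0,0],[[0,0,0],0,0],[[0,0,0],0,0]]'
python3 - <<'E'
from h import *
go([-44.5,104,135])
im=capture("wrist"); c=cam("wrist"); np.savez("pics/w3.npz",K=c[0],R=c[1],t=c[2])
cv2.imwrite("pics/w3.png",im[:,:,::-1])
im=capture("scene");cv2.imwrite("pics/s3z.png",cv2.resize(im[170:350,230:430,::-1],(660,594),interpolation=cv2.INTER_CUBIC))
E
```

```text
time: 5.93
eef_pos: [0.5431, -0.2034, 0.1861]
tool_rot: [[0.025, 0.289, -0.957], [-0.012, -0.957, -0.29], [-1.0, 0.019, -0.02]]
contact_force: [-0.1, -0.6, 0.4]
width: 0.0003
cur box mm [-65.6 122.2 186.1] target w [ 0.531 -0.229  0.135] delta cm [5.11 1.96 1.99] yawerr 1.88 tilt [ 0.025 -0.012 -1.   ] F [-0.1 -0.6  0.4] w 0.0003 t 5.93
```

View pics/w3.png

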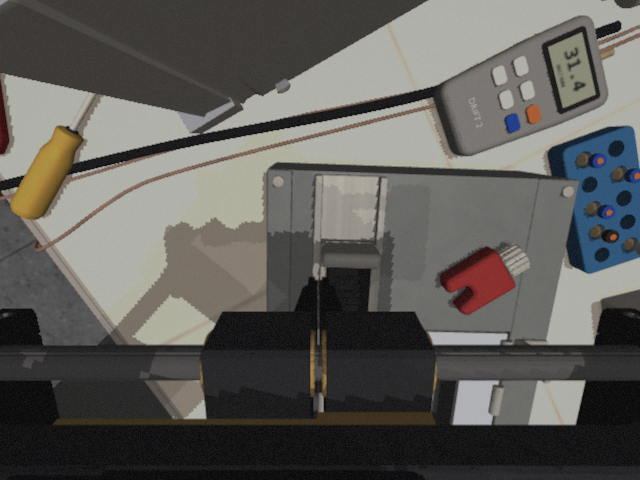

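View pics/s3z.png

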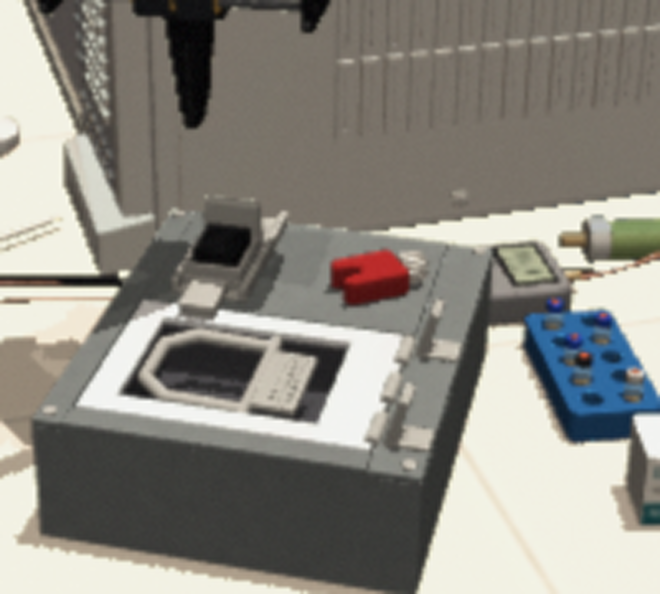

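Run:
```python
from h import *
d=np.load("pics/w3.npz"); c=(d['K'],d['R'],d['t']); p=np.load("pose.npy")
P=np.array([[-63,117.5,120],[-26,117.5,120],[-26,127.5,120],[-63,127.5,120],[-30,116,106],[-30,79,106],[114,176,80],[-102,176,80]])/1e3
uv=w2px(c,b2w(p,P)); print(uv.round(1))
im=cv2.imread("pics/w3.png"); 
for u in uv: cv2.circle(im,tuple(np.int32(u.round())),1,(0,0,255),-1)
cv2.imwrite("pics/w3z.png",cv2.resize(im[150:330,250:450],(660,594),interpolation=cv2.INTER_NEAREST))
```

```text
[[321.6 272.4]
 [381.5 273.8]
 [382.7 258.3]
 [322.1 256.9]
 [371.4 268.5]
 [367.7 320.3]
 [579.8 178.4]
 [264.9 169. ]]
```

View pics/w3z.png

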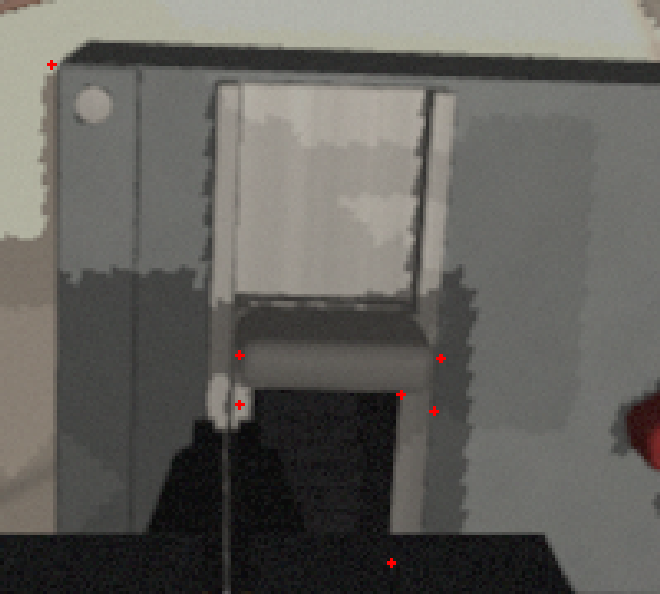

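```bash
python3 -m creep '[[[0.6,0.65,0.5],1.9,0],[[1.2,0.65,0.5],0,0],[[1.2,0.4,0.35],0,0],[[1.0,0.1,0.1],0,0],[[0,0,0],0,0],[[0,0,0],0,0]]'
python3 - <<'E'
from h import *
go([-45.5,107.5,125])
E
```

```text
time: 6.53
eef_pos: [0.53, -0.2278, 0.143]
tool_rot: [[0.025, 0.251, -0.968], [-0.013, -0.968, -0.251], [-1.0, 0.019, -0.021]]
contact_force: [-0.7, -0.4, 1.2]
width: 0.0004
cur box mm [-45.5 103.4 143. ] target w [ 0.534 -0.227  0.125] delta cm [ 1.81 -0.04 -0.38] yawerr -0.41 tilt [ 0.025 -0.013 -1.   ] F [-0.7 -0.4  1.2] w 0.0004 t 6.53
```

```bash
python3 -m creep '[[[0.6,0,-0.2],0,0],[[0.7,0,-0.15],0,0],[[0.6,0,0],0,0],[[0.3,0,0],0,0],[[0.3,0,0],0,0],[[0.2,0,0],0,0]]'
python3 - <<'E'
from h import *
go([-45.5,107.5,112])
E
```

```text
time: 7.03
eef_pos: [0.5348, -0.2277, 0.1146]
tool_rot: [[0.025, 0.251, -0.968], [-0.014, -0.968, -0.251], [-1.0, 0.02, -0.021]]
contact_force: [-1.3, 1.8, 5.9]
width: 0.0004
cur box mm [-44.3 108.  114.6] target w [ 0.534 -0.227  0.112] delta cm [ 0.26 -0.12  0.05] yawerr -0.42 tilt [ 0.025 -0.014 -1.   ] F [-1.3  1.8  5.9] w 0.0004 t 7.03
```

```bash
python3 -m creep '[[[0.2,0,0],0,0],[[0.15,0,0],0,0],[[0.15,0,-0.4],0,0],[[0.15,0,-0.4],0,0]]'
python3 - <<'E'
from h import *
go([-45.5,107.5,112])
E
```

```text
time: 7.37
eef_pos: [0.545, -0.2251, 0.1134]
tool_rot: [[0.03, 0.25, -0.968], [-0.012, -0.968, -0.251], [-0.999, 0.019, -0.025]]
contact_force: [-2.0, 2.1, 6.1]
width: 0.0007
cur box mm [-44.2 118.5 113.4] target w [ 0.534 -0.227  0.112] delta cm [ 0.11 -0.12  1.1 ] yawerr -0.45 tilt [ 0.03  -0.012 -0.999] F [-2.   2.1  6.1] w 0.0007 t 7.37
```

```bash
python3 -m creep '[[[0.15,0,-0.4],0,0],[[0.15,0,-0.4],0,0],[[0.15,0,-0.4],0,0],[[0.15,0,-0.4],0,0],[[0.15,0,-0.4],0,0]]'
python3 - <<'E'
from h import *
go([-45.5,151,112])
E
```

```text
time: 7.78
eef_pos: [0.5685, -0.2189, 0.1134]
tool_rot: [[0.036, 0.25, -0.967], [-0.012, -0.968, -0.251], [-0.999, 0.02, -0.032]]
contact_force: [-2.2, 1.7, 6.4]
width: 0.0004
cur box mm [-44.2 142.8 113.4] target w [ 0.576 -0.215  0.112] delta cm [ 0.17 -0.14 -0.82] yawerr -0.45 tilt [ 0.036 -0.012 -0.999] F [-2.2  1.7  6.4] w 0.0004 t 7.78
```

```bash
python3 -m creep '[[[0.15,0,-0.4],0,0],[[0.15,0,-0.4],0,0],[[0.15,0,-0.3],0,0],[[0.15,0,-0.3],0,0]]'
python3 - <<'E'
from h import *
go([-45.5,151,112])
E
```

```text
time: 8.12
eef_pos: [0.5744, -0.2175, 0.1135]
tool_rot: [[0.01, 0.255, -0.967], [-0.016, -0.967, -0.255], [-1.0, 0.018, -0.005]]
contact_force: [-16.1, 0.6, 14.9]
width: 0.0008
cur box mm [-44.  148.9 113.5] target w [ 0.576 -0.215  0.112] delta cm [ 0.15 -0.16 -0.21] yawerr -0.19 tilt [ 0.01  -0.016 -1.   ] F [-16.1   0.6  14.9] w 0.0008 t 8.12
```

```bash
python3 -m creep '[[[-0.6,0,-0.05],0,0],[[-1.2,0,0.1],0,0],[[-1.5,0,0.2],0,0],[[-2,0,0.3],0,0],[[-2,0,1],0,0],[[-1.5,0,3],0,0],[[0,1,4],0,0],[[0,1,4],0,0],[[0,1,4],0,0],[[0,1,3],0,0],[[0,1,2],0,0],[[0,0,0],0,0]]'
python3 - <<'E'
from h import *
go([25.5,1,140])
for n in("top","scene"):
    im=capture(n);cv2.imwrite(f"pics/{n}4.png",im[:,:,::-1])
cv2.imwrite("pics/s4z.png",cv2.resize(im[170:350,230:430,::-1],(660,594),interpolation=cv2.INTER_CUBIC))
im=capture("wrist");cv2.imwrite("pics/w4.png",im[:,:,::-1])
c=cam("wrist"); np.savez("pics/w4.npz",K=c[0],R=c[1],t=c[2])
E
```

```text
time: 9.12
eef_pos: [0.3757, -0.3229, 0.2123]
tool_rot: [[0.026, 0.262, -0.965], [-0.025, -0.965, -0.263], [-0.999, 0.031, -0.019]]
contact_force: [-0.1, 1.0, 0.1]
width: 0.0005
cur box mm [  6.6 -70.3 212.3] target w [ 0.449 -0.323  0.14 ] delta cm [ 7.42  1.69 -6.99] yawerr 0.24 tilt [ 0.026 -0.025 -0.999] F [-0.1  1.   0.1] w 0.0005 t 9.12
```

View pics/s4z.png

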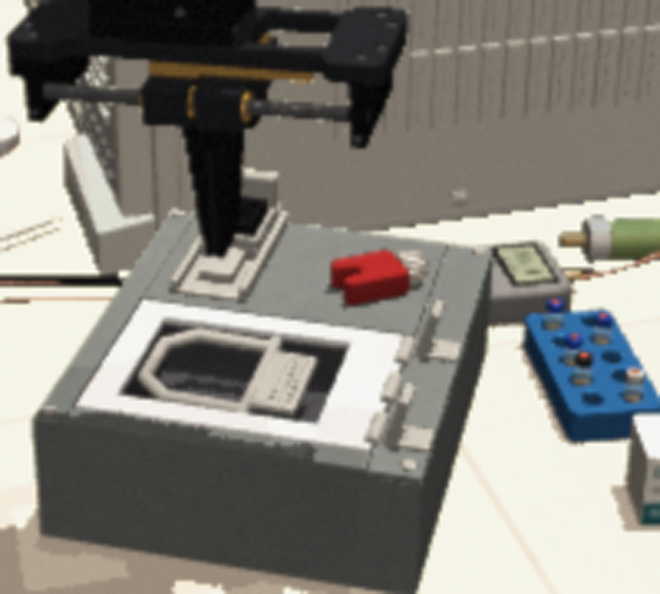

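View pics/w4.png

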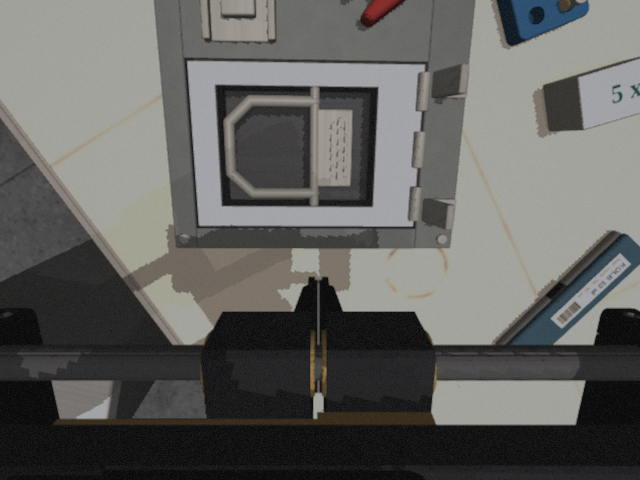

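The tongue is clear of the hatch (end at about (240,16) in the wrist view, against a hatch edge at row 61). I'll check the bolt travel and refit the pose.

Run:
```python
from h import *
from scipy.optimize import least_squares
d=np.load("pics/w4.npz"); c=(d['K'],d['R'],d['t'])
B=np.array([[-82.5,58,80],[82.5,58,80],[82.5,-58,80],[-82.5,-58,80]])/1e3
U=np.array([[188,61],[425,63],[415,228],[199,226.5]],float)
f=lambda p:(w2px(c,b2w(p,B))-U).ravel()
r=least_squares(f,[.45,-.3,-1.33]);q=r.x;print(q,np.load("pose.npy"),np.degrees(q[2]),r.fun.reshape(-1,2).round(1).tolist())
def w2b(P,p): c,s=np.cos(p[2]),np.sin(p[2]); d=P-np.r_[p[:2],0]; return np.r_[c*d[0]+s*d[1],-s*d[0]+c*d[1],d[2]]*1e3
for n,u,h in(("bar",(231,146),.075),("pivot",(315,147),.075),("tail end",(351,148),.077),("tongue end",(239,16),.083)):print(n,w2b(px2w(c,u,h),q).round(1),w2b(px2w(c,u,h),np.load("pose.npy")).round(1))
im=cv2.imread("pics/top4.png");cv2.imwrite("pics/t4z.png",cv2.resize(im[190:350,240:400],(600,600),interpolation=cv2.INTER_CUBIC))
im=cv2.imread("pics/w4.png");cv2.imwrite("pics/w4z.png",cv2.resize(im[0:240,150:470],(800,600),interpolation=cv2.INTER_CUBIC))
```

```text
[ 0.44217031 -0.29889911 -1.31014685] [ 0.44190099 -0.29836051 -1.30992984] -75.06588489477433 [[-0.7, 0.2], [0.9, 1.3], [-0.9, -1.7], [0.7, -0.1]]
bar [-56.6   1.6  75. ] [-56.    1.8  75. ]
pivot [ 5.4  1.3 75. ] [ 6.   1.4 75. ]
tail end [32.   0.8 77. ] [32.6  0.9 77. ]
tongue end [-45.5  85.5  83. ] [-44.9  85.6  83. ]
```

View pics/w4z.png

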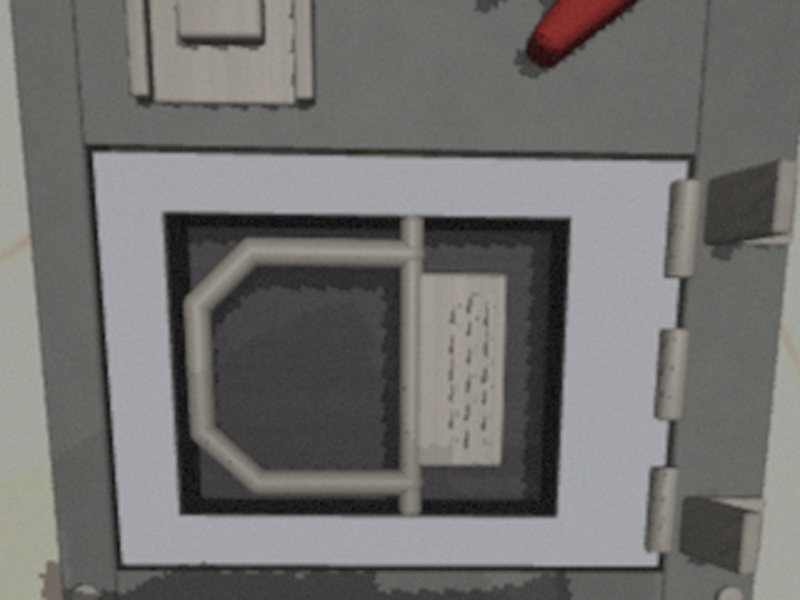

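View pics/t4z.png

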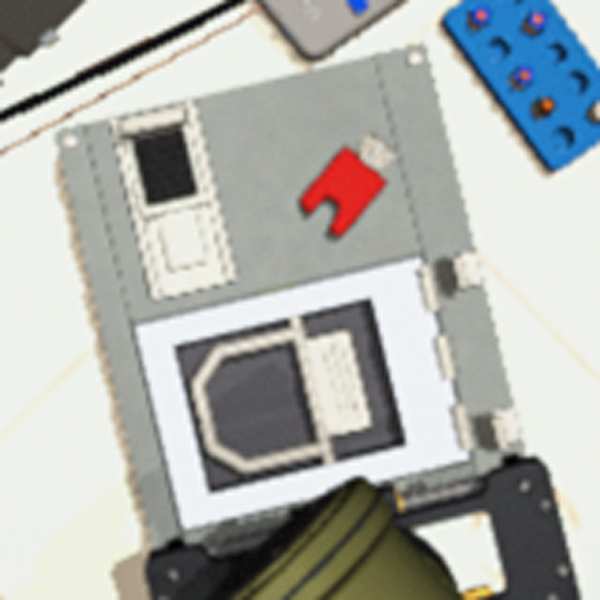

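Tongue moved about 40.7 mm, so the bolt is fully drawn and the button has sprung up. Now the ring tail.

```bash
python3 -m creep '[[[0.5,0.2,-1],0.2,0],[[0.8,0.2,-1],0,0],[[0.9,0.2,-1],0,0],[[0.9,0.2,-1],0,0],[[0.9,0.2,-1],0,0],[[0.9,0.2,-0.8],0,0],[[0.9,0.2,-0.6],0,0],[[0.9,0.2,-0.3],0,0],[[0.5,0.1,-0.1],0,0],[[0,0,0],0,0],[[0,0,0],0,0]]'
python3 - <<'E'
from h import *
go([29,1,105])
E
```

```text
time: 10.18
eef_pos: [0.4692, -0.3097, 0.13]
tool_rot: [[0.026, 0.28, -0.96], [-0.016, -0.96, -0.281], [-1.0, 0.023, -0.02]]
contact_force: [0.4, -0.6, 0.4]
width: 0.0003
cur box mm [ 18.   23.5 130. ] target w [ 0.45  -0.326  0.105] delta cm [2.48 0.99 2.32] yawerr 1.33 tilt [ 0.026 -0.016 -1.   ] F [ 0.4 -0.6  0.4] w 0.0003 t 10.18
```

```bash
python3 -m creep '[[[0.4,0.35,0.8],1.3,0],[[0.6,0.35,0.8],0,0],[[0.6,0.25,0.4],0,0],[[0.3,0,0],0,0],[[0,0,0],0,0]]'
python3 - <<'E'
from h import *
go([29,1,105])
E
```

```text
time: 10.6
eef_pos: [0.4509, -0.3269, 0.1104]
tool_rot: [[0.027, 0.255, -0.967], [-0.018, -0.967, -0.255], [-0.999, 0.025, -0.022]]
contact_force: [-0.4, 0.3, -0.6]
width: 0.0005
cur box mm [ 29.9   1.3 110.4] target w [ 0.45  -0.326  0.105] delta cm [ 0.54 -0.1   0.04] yawerr -0.18 tilt [ 0.027 -0.018 -0.999] F [-0.4  0.3 -0.6] w 0.0005 t 10.6
```

```bash
python3 -m creep '[[[0.5,-0.05,0],0,0],[[0.5,-0.05,0],0,0],[[0.4,0,0],0,0],[[0.4,0,0],0,0],[[0.3,0,0],0,0],[[0.3,0,0],0,0],[[0.3,0,0],0,0]]'
python3 - <<'E'
from h import *
go([29,1,75])
E
```

```text
time: 11.18
eef_pos: [0.4518, -0.3275, 0.0833]
tool_rot: [[0.029, 0.254, -0.967], [-0.02, -0.967, -0.254], [-0.999, 0.027, -0.023]]
contact_force: [-0.8, 1.0, 3.9]
width: 0.0004
cur box mm [30.8  2.  83.3] target w [ 0.45  -0.326  0.075] delta cm [ 0.83 -0.2   0.12] yawerr -0.24 tilt [ 0.029 -0.02  -0.999] F [-0.8  1.   3.9] w 0.0004 t 11.18
```

```bash
python3 -m creep '[[[0.3,-0.1,0.05],0,0],[[0.3,-0.1,0.05],0,0],[[0.3,-0.05,0],0,0],[[0.2,0,0],0,0],[[0,0,0],0,0]]'
python3 - <<'E'
from h import *
go([29,1,75])
im=capture("scene");cv2.imwrite("pics/s5z.png",cv2.resize(im[170:350,230:430,::-1],(660,594),interpolation=cv2.INTER_CUBIC))
E
```

```text
time: 11.6
eef_pos: [0.4524, -0.3269, 0.0727]
tool_rot: [[0.033, 0.254, -0.967], [-0.024, -0.967, -0.255], [-0.999, 0.032, -0.026]]
contact_force: [0.5, 0.0, 2.2]
width: 0.0007
cur box mm [30.2  2.8 72.7] target w [ 0.45  -0.326  0.075] delta cm [-0.24 -0.12  0.17] yawerr -0.21 tilt [ 0.033 -0.024 -0.999] F [0.5 0.  2.2] w 0.0007 t 11.6
```

View pics/s5z.png

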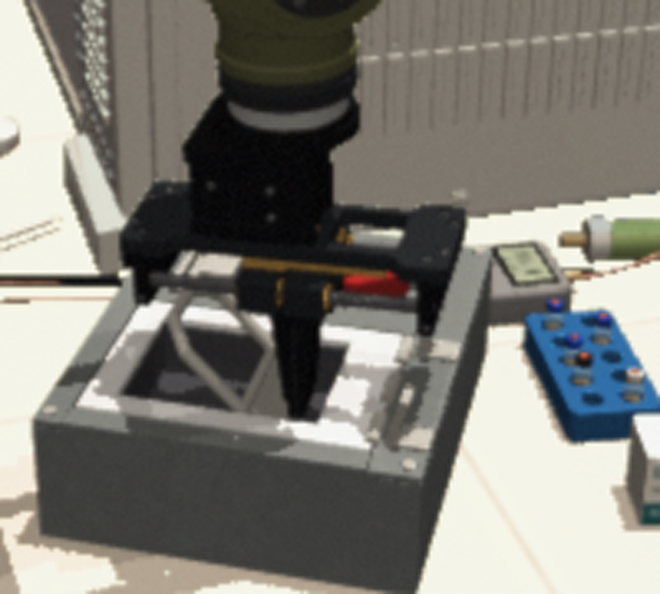

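The ring stands up at roughly 0.8 rad. Next I'll retract and look.

```bash
python3 -m creep '[[[-0.8,0,0],0,0],[[-1.5,0,0],0,0],[[-2,0,0],0,0],[[-2,-0.8,0.6],0,3],[[-1.2,-1,1],0,3],[[-0.8,-1,1],0,3],[[0,-1,1],0,3],[[0,-0.8,1],0,3],[[0,-0.4,0.5],0,3],[[0,0,0],0,3],[[0,0,0],0,3]]'
python3 - <<'E'
from h import *
go([-38,1,160])
im=capture("scene");cv2.imwrite("pics/s6z.png",cv2.resize(im[170:350,230:430,::-1],(660,594),interpolation=cv2.INTER_CUBIC));cv2.imwrite("pics/s6.png",im[:,:,::-1])
im=capture("wrist");cv2.imwrite("pics/w6.png",im[:,:,::-1])
c=cam("wrist"); np.savez("pics/w6.npz",K=c[0],R=c[1],t=c[2])
E
```

```text
time: 12.57
eef_pos: [0.382, -0.2844, 0.1556]
tool_rot: [[0.026, 0.254, -0.967], [-0.016, -0.967, -0.254], [-1.0, 0.022, -0.022]]
contact_force: [-0.1, -0.2, 0.1]
width: 0.0302
cur box mm [-29.  -54.2 155.6] target w [ 0.433 -0.261  0.16 ] delta cm [-0.34 -0.91 -5.53] yawerr -0.23 tilt [ 0.026 -0.016 -1.   ] F [-0.1 -0.2  0.1] w 0.0302 t 12.57
```

View pics/s6z.png

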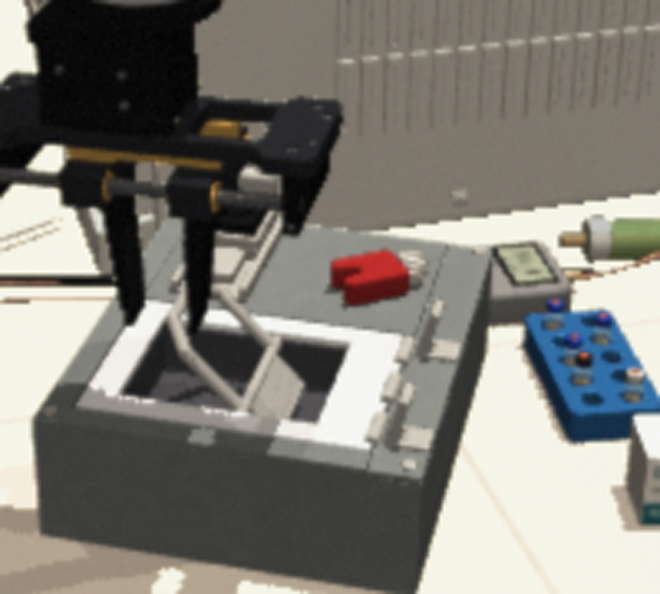

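View pics/w6.png

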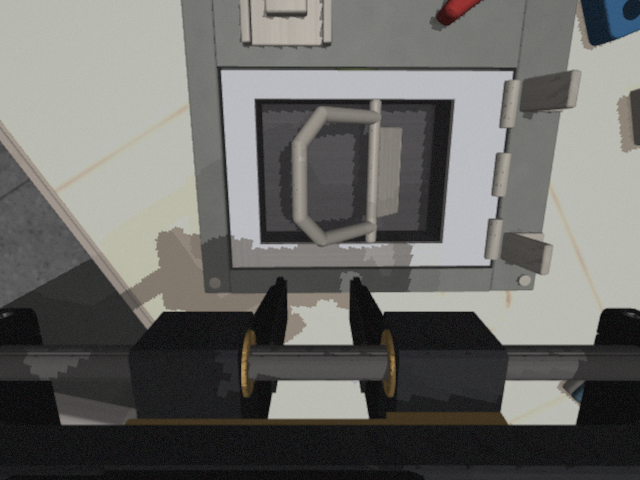

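Run:
```python
from h import *
p=np.load("pose.npy")
d=np.load("pics/w6.npz"); c=(d['K'],d['R'],d['t']); cs=cam("scene")
for a in np.arange(.5,1.2,.1):
    P=b2w(p,np.array([[5.5-62*np.cos(a),1,75+62*np.sin(a)]])/1e3); print(round(a,2),w2px(c,P).round(1),w2px(cs,P).round(1), P.round(3))
s=cv2.imread("pics/s6.png"); cv2.imwrite("pics/s6zz.png",cv2.resize(s[240:310,260:340],(800,700)[:1] and (640,560),interpolation=cv2.INTER_CUBIC))
```

```text
0.5 [[279.3 177.2]] [[279.  266.5]] [[ 0.43  -0.251  0.105]]
0.6 [[284.8 178.1]] [[280.5 264.4]] [[ 0.431 -0.254  0.11 ]]
0.7 [[291.6 179.1]] [[282.4 262.4]] [[ 0.432 -0.258  0.115]]
0.8 [[299.6 179.9]] [[284.5 260.6]] [[ 0.433 -0.262  0.119]]
0.9 [[309.  180.7]] [[286.8 259. ]] [[ 0.434 -0.266  0.124]]
1.0 [[319.5 181.4]] [[289.4 257.7]] [[ 0.436 -0.271  0.127]]
1.1 [[331.1 182. ]] [[292.2 256.6]] [[ 0.437 -0.276  0.13 ]]
```

View pics/s6zz.png

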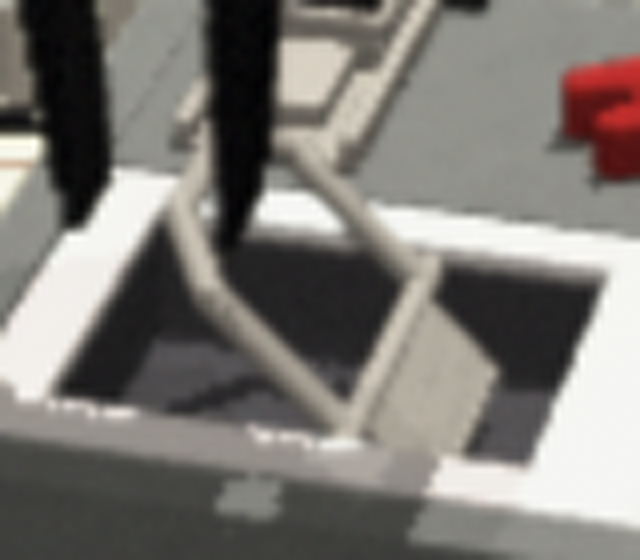

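```bash
python3 -m creep '[[[0,-0.2,-0.7],0,3.2],[[0,-0.2,-0.8],0,3.2],[[0,-0.2,-0.8],0,3.2],[[0,-0.1,-0.8],0,3.2],[[0,0,-0.7],0,3.2],[[0,0,-0.4],0,3.2],[[0,0,-0.2],0,3.2],[[0,0,0],0,3.2],[[0,0,0],0,3.2]]'
python3 - <<'E'
from h import *
go([-37.7,1,115.5])
E
```

```text
time: 13.42
eef_pos: [0.4301, -0.2643, 0.1551]
tool_rot: [[0.025, 0.257, -0.966], [-0.013, -0.966, -0.257], [-1.0, 0.019, -0.02]]
contact_force: [0.3, 0.5, -0.3]
width: 0.0321
cur box mm [-36.   -2.7 155.1] target w [ 0.433 -0.262  0.116] delta cm [ 3.97 -0.25 -0.28] yawerr -0.08 tilt [ 0.025 -0.013 -1.   ] F [ 0.3  0.5 -0.3] w 0.0321 t 13.42
```

```bash
python3 -m creep '[[[0.5,-0.12,-0.1],0,3.2],[[0.6,-0.1,-0.1],0,3.2],[[0.6,-0.05,-0.1],0,3.2],[[0.6,-0.05,0],0,3.2],[[0.6,0,0],0,3.2],[[0.4,0,0],0,3.2],[[0.2,0,0],0,3.2],[[0,0,0],0,3.2]]'
python3 - <<'E'
from h import *
go([-37.7,1,115.5])
im=capture("scene");cv2.imwrite("pics/s7z.png",cv2.resize(im[200:330,240:370,::-1],(598,598),interpolation=cv2.INTER_CUBIC))
im=capture("wrist");cv2.imwrite("pics/w7.png",im[:,:,::-1])
E
```

```text
time: 14.08
eef_pos: [0.4314, -0.2605, 0.115]
tool_rot: [[0.023, 0.255, -0.967], [-0.012, -0.967, -0.255], [-1.0, 0.018, -0.019]]
contact_force: [0.2, 0.9, 0.0]
width: 0.0321
cur box mm [-39.3  -0.3 115. ] target w [ 0.433 -0.262  0.116] delta cm [-0.04  0.16 -0.13] yawerr -0.18 tilt [ 0.023 -0.012 -1.   ] F [0.2 0.9 0. ] w 0.0321 t 14.08
```

View pics/s7z.png

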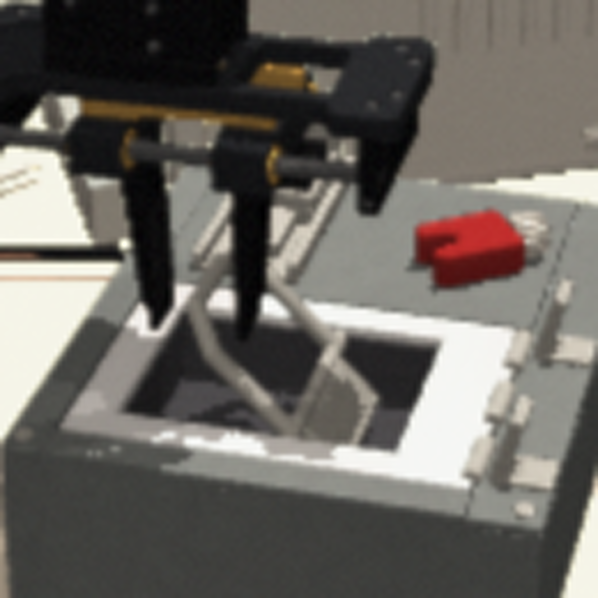

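View pics/w7.png

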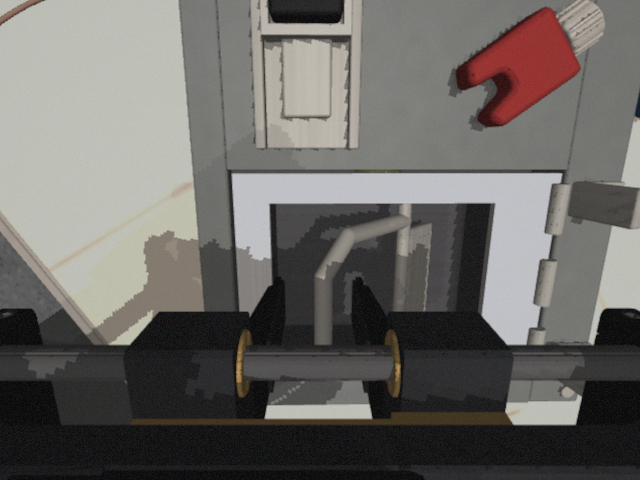

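The bar at (323,310) lies between the fingertips, so I'll close on it.

```bash
python3 -m creep '[[[0,0.15,0],0,1.5],[[0,0,0],0,0],[[0,0,0],0,0],[[0,0,0],0,0],[[0,0,0],0,0],[[0,0,0],0,0]]' 25
python3 - <<'E'
from h import *
go([-37.7,1,115.5])
im=capture("scene");cv2.imwrite("pics/s8z.png",cv2.resize(im[200:330,240:370,::-1],(598,598),interpolation=cv2.INTER_CUBIC))
# planned bar path, hatch frame kept at alpha
p=np.load("pose.npy")
for al in(.8,):
  for th in np.arange(0,1.9,.1):
    hx,hz=82.5,80
    along,nrm=77+62*np.cos(al),-5+62*np.sin(al)
    print(round(th,2), round(hx-along*np.cos(th)+nrm*np.sin(th),1), round(hz+along*np.sin(th)+nrm*np.cos(th)-5,1))
E
```

```text
time: 14.68
eef_pos: [0.4329, -0.2626, 0.1175]
tool_rot: [[0.025, 0.255, -0.967], [-0.013, -0.967, -0.255], [-1.0, 0.019, -0.021]]
contact_force: [-0.7, -0.9, -1.6]
width: 0.0071
cur box mm [-36.9   0.5 117.5] target w [ 0.433 -0.262  0.116] delta cm [ 0.2  -0.08 -0.04] yawerr -0.19 tilt [ 0.025 -0.013 -1.   ] F [-0.7 -0.9 -1.6] w 0.0071 t 14.68
0.0 -37.7 114.5
0.1 -33.2 126.3
0.2 -27.5 137.6
0.3 -20.7 148.2
0.4 -12.8 158.2
0.5 -4.1 167.3
0.6 5.6 175.4
0.7 16.0 182.6
0.8 27.1 188.7
0.9 38.7 193.7
1.0 50.8 197.5
1.1 63.2 200.0
1.2 75.7 201.3
1.3 88.4 201.4
1.4 101.0 200.2
1.5 113.4 197.7
1.6 125.5 194.0
1.7 137.1 189.1
1.8 148.3 183.1
```

View pics/s8z.png

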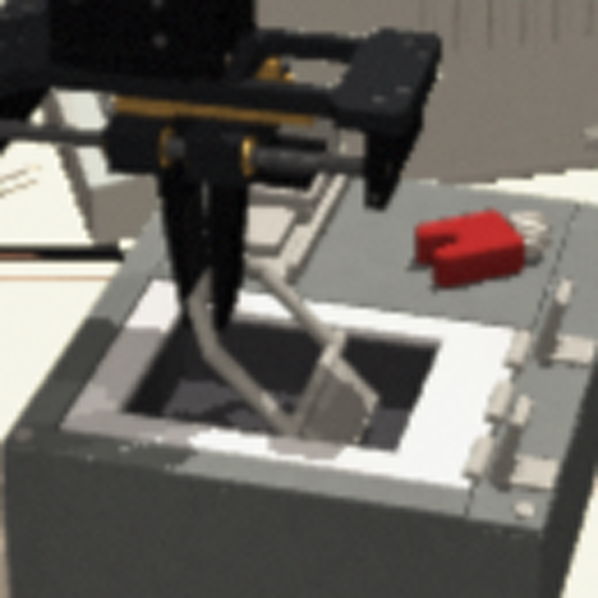

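Gripped at 7.1 mm width. Now I'll lift along the arc in small steps.

```bash
python3 -m creep '[[[-0.3,0.1,0],0,0],[[-0.4,0.15,0],0,0],[[-0.4,0.15,0],0,0],[[-0.4,0.18,0],0,0],[[-0.4,0.2,0],0,0],[[-0.4,0.22,0],0,0],[[-0.4,0.25,0],0,0]]'
python3 - <<'E'
from h import *
go([-20,1,151])
im=capture("scene");cv2.imwrite("pics/s9z.png",cv2.resize(im[180:330,240:390,::-1],(598,598),interpolation=cv2.INTER_CUBIC))
E
```

```text
time: 15.32
eef_pos: [0.4354, -0.2732, 0.1419]
tool_rot: [[0.026, 0.254, -0.967], [-0.009, -0.967, -0.254], [-1.0, 0.015, -0.023]]
contact_force: [4.2, 0.9, -7.1]
width: 0.0071
cur box mm [-26.    0.3 141.9] target w [ 0.438 -0.279  0.151] delta cm [-0.9   0.61 -0.1 ] yawerr -0.23 tilt [ 0.026 -0.009 -1.   ] F [ 4.2  0.9 -7.1] w 0.0071 t 15.32
```

View pics/s9z.png

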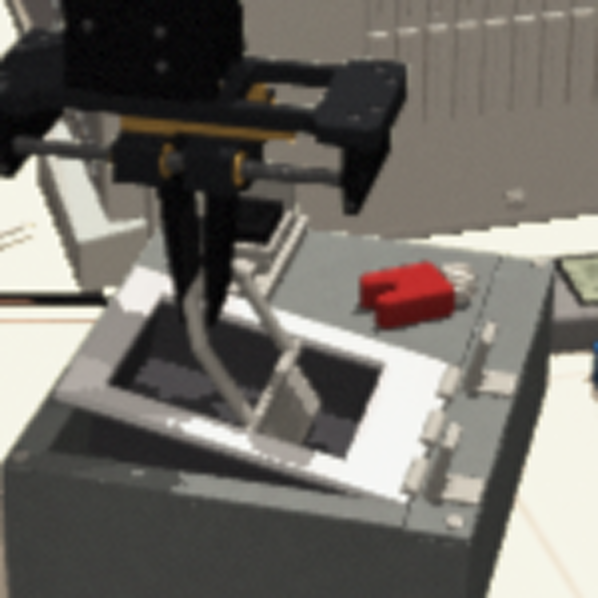

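```bash
python3 -m creep '[[[-0.42,0.24,0],0,0],[[-0.42,0.26,0],0,0],[[-0.42,0.28,0],0,0],[[-0.4,0.3,0],0,0],[[-0.4,0.32,0],0,0],[[-0.38,0.34,0],0,0],[[-0.36,0.36,0],0,0],[[-0.35,0.38,0],0,0]]'
python3 - <<'E'
from h import *
go([5.6,1,178])
E
```

```text
time: 16.03
eef_pos: [0.4419, -0.298, 0.1747]
tool_rot: [[0.028, 0.254, -0.967], [-0.007, -0.967, -0.254], [-1.0, 0.013, -0.025]]
contact_force: [4.2, 0.9, -8.2]
width: 0.0069
cur box mm [-4.000e-01  1.000e-01  1.747e+02] target w [ 0.444 -0.304  0.178] delta cm [-0.32  0.6  -0.1 ] yawerr -0.25 tilt [ 0.028 -0.007 -1.   ] F [ 4.2  0.9 -8.2] w 0.0069 t 16.03
```

```bash
python3 -m creep '[[[-0.36,0.42,0],0,0],[[-0.34,0.45,0],0,0],[[-0.32,0.45,0],0,0],[[-0.3,0.47,0],0,0],[[-0.27,0.47,0],0,0],[[-0.25,0.48,0],0,0],[[-0.22,0.5,0],0,0],[[-0.2,0.5,0],0,0],[[-0.18,0.5,0],0,0]]'
python3 - <<'E'
from h import *
go([50.8,1,200.5])
im=capture("scene");cv2.imwrite("pics/s10z.png",cv2.resize(im[150:330,240:420,::-1],(598,598),interpolation=cv2.INTER_CUBIC))
E
```

```text
time: 16.78
eef_pos: [0.4521, -0.3367, 0.2]
tool_rot: [[0.023, 0.255, -0.967], [0.009, -0.967, -0.255], [-1.0, -0.003, -0.025]]
contact_force: [3.9, 3.9, -6.3]
width: 0.007
cur box mm [ 39.6  -0.  200. ] target w [ 0.456 -0.347  0.2  ] delta cm [-0.05  1.11 -0.11] yawerr -0.19 tilt [ 0.023  0.009 -1.   ] F [ 3.9  3.9 -6.3] w 0.007 t 16.78
```

View pics/s10z.png

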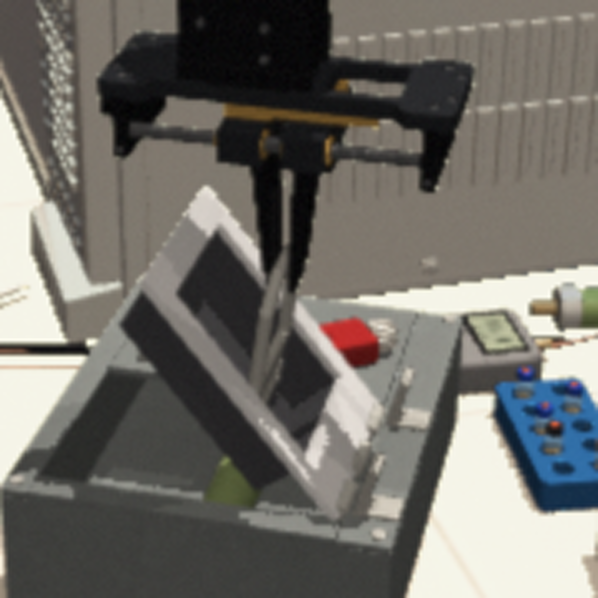

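```bash
python3 -m creep '[[[-0.05,0.5,0],0,0],[[-0.05,0.5,0],0,0],[[-0.05,0.5,0],0,0],[[-0.03,0.5,0],0,0],[[0,0.5,0],0,0],[[0,0.5,0],0,0],[[0,0.5,0],0,0],[[0,0.5,0],0,0]]'
python3 - <<'E'
from h import *
go([88.4,1,204])
im=capture("scene");cv2.imwrite("pics/s11z.png",cv2.resize(im[150:330,240:420,::-1],(598,598),interpolation=cv2.INTER_CUBIC))
E
```

```text
time: 17.5
eef_pos: [0.4629, -0.3775, 0.2074]
tool_rot: [[0.022, 0.255, -0.967], [0.011, -0.967, -0.255], [-1.0, -0.005, -0.024]]
contact_force: [1.6, 4.0, -1.1]
width: 0.0071
cur box mm [ 8.190e+01 -1.000e-01  2.074e+02] target w [ 0.466 -0.384  0.204] delta cm [ 0.33  0.65 -0.1 ] yawerr -0.14 tilt [ 0.022  0.011 -1.   ] F [ 1.6  4.  -1.1] w 0.0071 t 17.5
```

View pics/s11z.png

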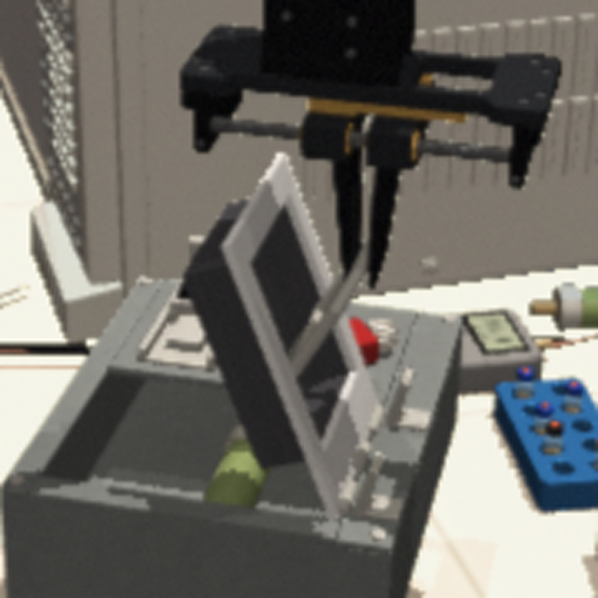

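```bash
python3 -m creep '[[[0.05,0.45,0],0,0],[[0.05,0.45,0],0,0],[[0.1,0.45,0],0,0],[[0.12,0.45,0],0,0],[[0.14,0.4,0],0,0],[[0.14,0.3,0],0,0],[[0.05,0.1,0],0,0]]'
cat >> h.py <<'E'
def hatch_est():
    from scipy.optimize import brentq
    p=np.load("pose.npy"); s=observe(); e=s['eef_pos']-.005*s['tool_rot'][:,0]-np.r_[p[:2],0]
    X=(np.cos(p[2])*e[0]+np.sin(p[2])*e[1])*1e3-82.5; Z=e[2]*1e3-80
    r=np.hypot(X,Z); f=lambda a:np.hypot(77+62*np.cos(a),-5+62*np.sin(a))-r
    a=brentq(f,.1,1.7); ph=np.arctan2(Z,-X); print("hatch",round(ph-np.arctan2(-5+62*np.sin(a),77+62*np.cos(a)),3),"ring",round(a,3))
E
python3 - <<'E'
from h import *
go([113,1,200.5]);hatch_est()
im=capture("scene");cv2.imwrite("pics/s12z.png",cv2.resize(im[150:330,240:420,::-1],(598,598),interpolation=cv2.INTER_CUBIC))
im=capture("top");cv2.imwrite("pics/t12.png",im[:,:,::-1])
E
```

```text
time: 18.13
eef_pos: [0.4711, -0.4087, 0.2036]
tool_rot: [[0.025, 0.255, -0.967], [0.004, -0.967, -0.255], [-1.0, 0.002, -0.025]]
contact_force: [0.5, 3.0, 1.1]
width: 0.0072
cur box mm [114.1  -0.3 203.6] target w [ 0.472 -0.407  0.2  ] delta cm [ 0.32 -0.12 -0.12] yawerr -0.19 tilt [ 0.025  0.004 -1.   ] F [0.5 3.  1.1] w 0.0072 t 18.13
hatch 1.599 ring 0.562
```

View pics/s12z.png

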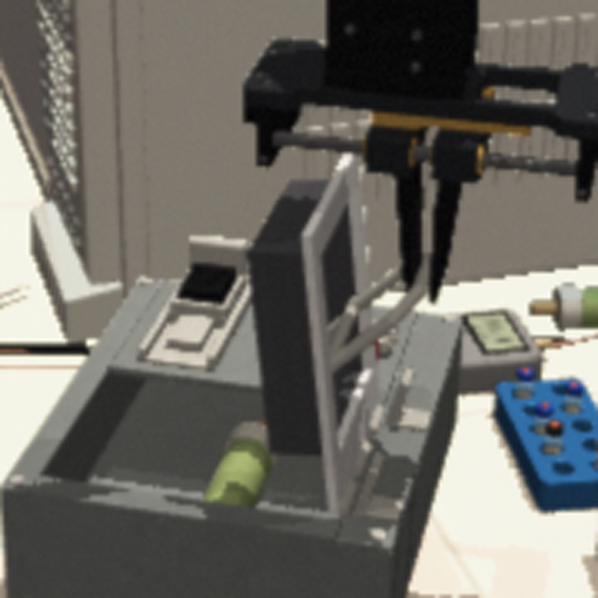

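Run:
```python
from h import *
p=np.load("pose.npy");cs=cam("scene")
print((np.array([[302,235],[350,158]])/3.322+[240,150]).round(1))
for th in np.arange(1.3,1.75,.05):
    P=np.array([[82.5-165*np.cos(th),y,80+165*np.sin(th)] for y in(-58,58)])/1e3
    print(round(th,2),w2px(cs,b2w(p,P)).round(1).tolist())
```

```text
[[330.9 220.7]
 [345.4 197.6]]
1.3 [[316.5, 221.6], [332.2, 193.8]]
1.35 [[321.3, 221.1], [336.6, 193.2]]
1.4 [[326.1, 220.7], [341.0, 192.9]]
1.45 [[331.1, 220.6], [345.4, 192.7]]
1.5 [[336.0, 220.8], [349.9, 192.8]]
1.55 [[341.0, 221.2], [354.4, 193.1]]
1.6 [[346.1, 221.8], [358.9, 193.6]]
1.65 [[351.1, 222.6], [363.5, 194.3]]
1.7 [[356.1, 223.7], [368.0, 195.2]]
```

The picture puts the hatch at about 1.45 rad. I'll go a little further, to about 1.6, before releasing.

```bash
python3 -m creep '[[[0.1,0.35,0],0,0],[[0.12,0.4,0],0,0],[[0.14,0.4,0],0,0],[[0.14,0.3,0],0,0],[[0.1,0.15,0],0,0],[[0,0,0],0,0]]'
python3 - <<'E'
from h import *
go([113,1,200.5]);hatch_est()
im=capture("scene");cv2.imwrite("pics/s13z.png",cv2.resize(im[150:330,240:420,::-1],(598,598),interpolation=cv2.INTER_CUBIC))
E
```

```text
time: 18.73
eef_pos: [0.4756, -0.4262, 0.1978]
tool_rot: [[0.025, 0.255, -0.967], [0.002, -0.967, -0.255], [-1.0, 0.004, -0.025]]
contact_force: [1.3, 2.2, 0.6]
width: 0.0073
cur box mm [132.2  -0.4 197.8] target w [ 0.472 -0.407  0.2  ] delta cm [-0.27 -1.92 -0.14] yawerr -0.17 tilt [ 0.025  0.002 -1.   ] F [1.3 2.2 0.6] w 0.0073 t 18.73
hatch 1.742 ring 0.562
```

View pics/s13z.png

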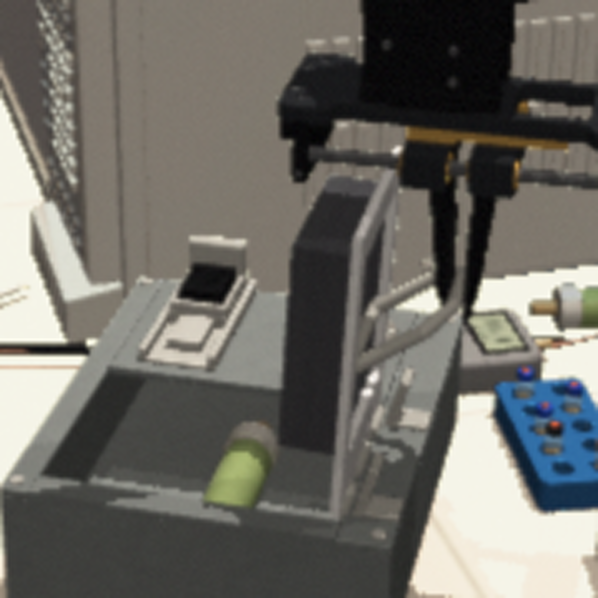

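```bash
python3 -m creep '[[[0,0,0],0,1.0],[[0,0,0],0,1.3],[[0,0,0],0,1.7],[[0,0,0],0,2.2],[[0,0,0],0,2.6],[[0,0,0],0,2.6]]'
python3 - <<'E'
from h import *
go([132,1,290])
im=capture("scene");cv2.imwrite("pics/s14z.png",cv2.resize(im[150:330,240:420,::-1],(598,598),interpolation=cv2.INTER_CUBIC))
E
```

```text
time: 19.28
eef_pos: [0.4741, -0.4277, 0.1966]
tool_rot: [[0.022, 0.255, -0.967], [-0.002, -0.967, -0.255], [-1.0, 0.008, -0.021]]
contact_force: [-0.4, 0.7, 0.4]
width: 0.0251
cur box mm [133.2  -2.3 196.6] target w [ 0.477 -0.426  0.29 ] delta cm [-9.33 -0.05 -0.52] yawerr -0.17 tilt [ 0.022 -0.002 -1.   ] F [-0.4  0.7  0.4] w 0.0251 t 19.28
```

View pics/s14z.png

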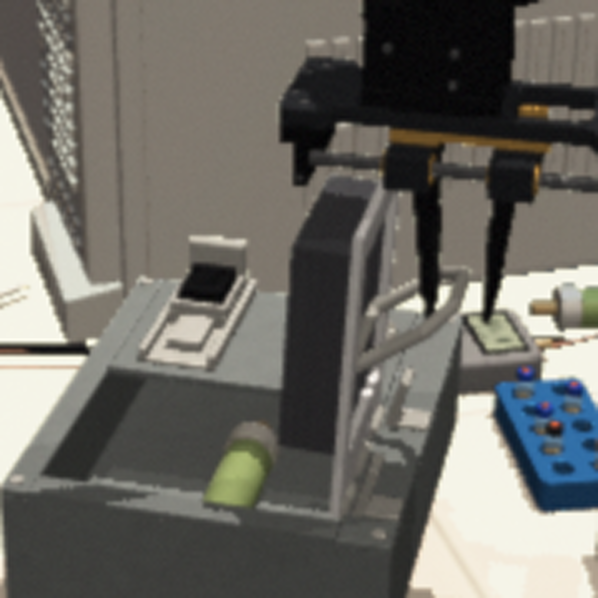

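```bash
python3 -m creep '[[[-0.5,0,-0.1],0,2.6],[[-0.8,0,-0.1],0,2.6],[[-1.1,0,0],0,2.6],[[-1.3,0,0],0,2.6],[[-1.5,0,0],0,2.6],[[-1.5,0,0],0,2.6],[[-1,0,0],0,2.6],[[-0.5,0,0],0,2.0],[[0,0,0],0,0],[[0,-1,0],0,0],[[0,-1.5,0],0,0],[[0,-1.5,0],0,0],[[0,-1.5,0],0,0],[[0,-1.5,0],0,0],[[0,-1.5,0],0,0],[[0,-1,0],0,0],[[0,-0.5,0],0,0],[[0,0,0],0,0],[[0,0,0],0,0]]'
python3 - <<'E'
from h import *
go([15,1,209])
im=capture("scene");cv2.imwrite("pics/s15z.png",cv2.resize(im[100:330,210:440,::-1],(598,598),interpolation=cv2.INTER_CUBIC))
E
```

```text
time: 20.92
eef_pos: [0.4449, -0.321, 0.2831]
tool_rot: [[0.018, 0.256, -0.967], [0.001, -0.967, -0.256], [-1.0, 0.004, -0.018]]
contact_force: [0.7, -0.2, -0.4]
width: 0.0006
cur box mm [ 22.7  -2.9 283.1] target w [ 0.447 -0.313  0.209] delta cm [ 7.42 -0.79 -0.25] yawerr -0.14 tilt [ 0.018  0.001 -1.   ] F [ 0.7 -0.2 -0.4] w 0.0006 t 20.92
```

View pics/s15z.png

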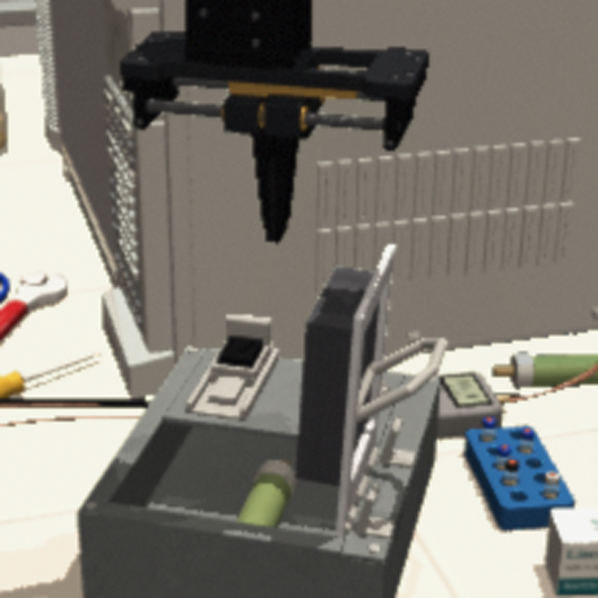

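```bash
python3 -m creep '[[[0.5,-0.3,0],0,0],[[0.8,-0.3,-0.1],0,0],[[1,0,-0.1],0,0],[[1,0,-0.1],0,0],[[1,0,0],0,0],[[0.5,0,0],0,0],[[0.2,0,0],0,0],[[0,0,0],0,0]]'
python3 - <<'E'
from h import *
go([35,1,222])
E
```

```text
time: 21.63
eef_pos: [0.447, -0.3152, 0.225]
tool_rot: [[0.015, 0.253, -0.967], [0.004, -0.967, -0.253], [-1.0, 0.0, -0.015]]
contact_force: [-0.6, 0.8, -0.2]
width: 0.0003
cur box mm [ 17.6   0.6 225. ] target w [ 0.452 -0.332  0.222] delta cm [ 0.3   1.74 -0.05] yawerr -0.28 tilt [ 0.015  0.004 -1.   ] F [-0.6  0.8 -0.2] w 0.0003 t 21.63
```

Now pushing slowly toward +x.

```bash
python3 -m creep '[[[0.1,0.4,0],0,0],[[0.1,0.5,0],0,0],[[0.1,0.4,0],0,0],[[0,0.3,0],0,0],[[0,0.3,0],0,0],[[0,0.3,0],0,0],[[0,0.3,0],0,0],[[0,0.3,0],0,0]]'
python3 - <<'E'
from h import *
go([65,1,222])
im=capture("scene");cv2.imwrite("pics/s16z.png",cv2.resize(im[100:330,210:440,::-1],(598,598),interpolation=cv2.INTER_CUBIC))
E
```

```text
time: 22.3
eef_pos: [0.4556, -0.3459, 0.2239]
tool_rot: [[0.017, 0.253, -0.967], [0.002, -0.967, -0.253], [-1.0, 0.003, -0.017]]
contact_force: [-0.6, 1.9, 0.9]
width: 0.0007
cur box mm [ 49.5   1.  223.9] target w [ 0.46  -0.361  0.222] delta cm [ 0.2   1.55 -0.01] yawerr -0.3 tilt [ 0.017  0.002 -1.   ] F [-0.6  1.9  0.9] w 0.0007 t 22.3
```

View pics/s16z.png

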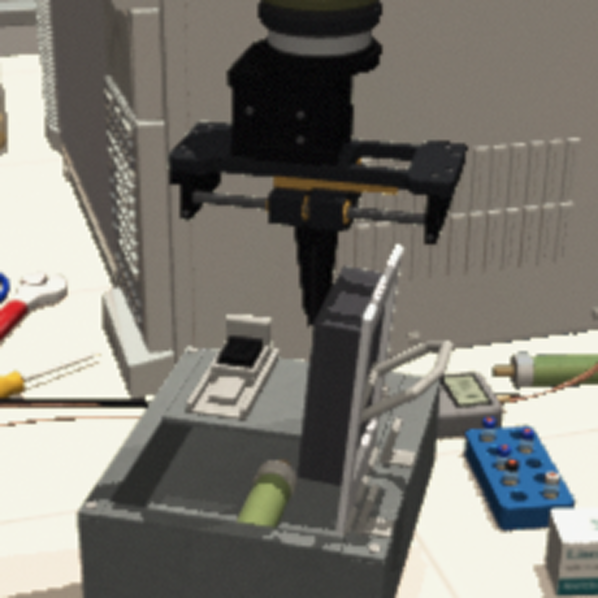

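```bash
python3 -m creep '[[[0,0.25,0],0,0],[[0,0.25,0],0,0],[[0,0.25,0],0,0],[[0,0.25,0],0,0],[[0,0.25,0],0,0],[[0,0.2,0],0,0]]'
python3 - <<'E'
from h import *
go([72,1,222])
im=capture("scene");cv2.imwrite("pics/s17z.png",cv2.resize(im[100:330,210:440,::-1],(598,598),interpolation=cv2.INTER_CUBIC))
E
```

```text
time: 22.85
eef_pos: [0.4599, -0.3616, 0.2245]
tool_rot: [[0.018, 0.253, -0.967], [0.001, -0.967, -0.253], [-1.0, 0.003, -0.018]]
contact_force: [0.5, -0.4, 0.5]
width: 0.0004
cur box mm [ 65.8   1.1 224.5] target w [ 0.461 -0.368  0.222] delta cm [0.25 0.62 0.01] yawerr -0.29 tilt [ 0.018  0.001 -1.   ] F [ 0.5 -0.4  0.5] w 0.0004 t 22.85
```

View pics/s17z.png

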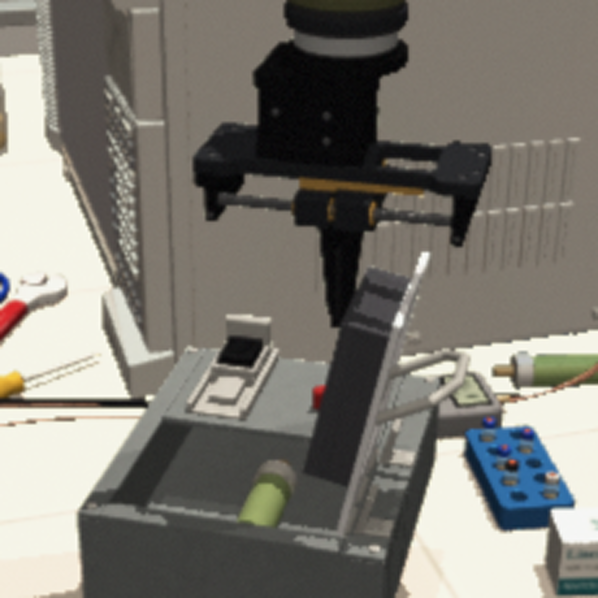

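```bash
python3 -m creep '[[[0,0.2,0],0,0],[[0,0.2,0],0,0],[[0,0.2,0],0,0],[[0,0.2,0],0,0]]'
python3 - <<'E'
from h import *
go([72,1,222])
p=np.load("pose.npy");cs=cam("scene")
for th in np.arange(1.65,1.9,.03):
    P=np.array([[82.5-165*np.cos(th),y,80+165*np.sin(th)] for y in(-58,58)])/1e3
    print(round(th,2),((w2px(cs,b2w(p,P))-[210,100])*2.6).round(0).tolist())
im=capture("scene");cv2.imwrite("pics/s18z.png",cv2.resize(im[100:330,210:440,::-1],(598,598),interpolation=cv2.INTER_CUBIC))
E
```

```text
time: 23.23
eef_pos: [0.462, -0.37, 0.2242]
tool_rot: [[0.018, 0.253, -0.967], [0.002, -0.967, -0.253], [-1.0, 0.003, -0.018]]
contact_force: [-1.5, 6.4, 3.4]
width: 0.0006
cur box mm [ 74.4   1.  224.2] target w [ 0.461 -0.368  0.222] delta cm [ 0.22 -0.24  0.  ] yawerr -0.3 tilt [ 0.018  0.002 -1.   ] F [-1.5  6.4  3.4] w 0.0006 t 23.23
1.65 [[367.0, 319.0], [399.0, 245.0]]
1.68 [[375.0, 320.0], [406.0, 246.0]]
1.71 [[383.0, 322.0], [413.0, 248.0]]
1.74 [[390.0, 324.0], [420.0, 250.0]]
1.77 [[398.0, 326.0], [427.0, 252.0]]
1.8 [[406.0, 329.0], [434.0, 254.0]]
1.83 [[413.0, 331.0], [441.0, 256.0]]
1.86 [[421.0, 334.0], [448.0, 259.0]]
1.89 [[429.0, 337.0], [454.0, 261.0]]
```

View pics/s18z.png

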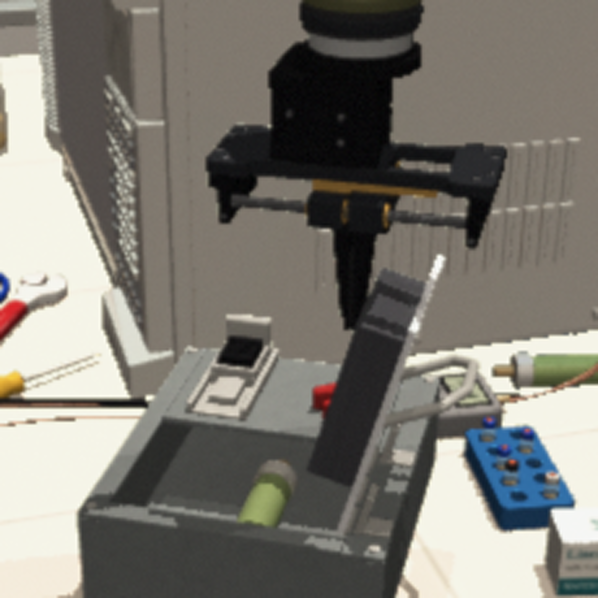

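The edge corners are at (441,256) and about (413,331), which gives 1.83 rad. The 6.4 N reaction also says it is on the stays. I'll back off and clear the area.

```bash
python3 -m creep '[[[0,-0.4,0],0,0],[[0,-0.8,0],0,0],[[0,-1,0],0,0],[[-0.8,-1,0],0,0],[[-1.2,-0.8,0],0,0],[[-1.2,-0.8,0],0,0],[[-1.2,-0.8,0.5],0,0],[[-1,-0.6,1],0,0],[[-0.5,-0.3,1],0,0],[[0,0,0.5],0,0],[[0,0,0],0,0],[[0,0,0],0,0]]'
python3 - <<'E'
from h import *
go([0,0,222])
for n in("scene","top"):
    im=capture(n);cv2.imwrite(f"pics/{n}19.png",im[:,:,::-1])
    for th in("tube_cutter","screwdriver_flat","septa_carton","flow_meter","syringe_box","vial_rack"):
        o=outline_of(n,th); print(n,th,[(round(d['confidence'],2),np.round(d['xy'])) for d in o[:1]])
E
```

```text
time: 24.28
eef_pos: [0.4134, -0.3065, 0.295]
tool_rot: [[0.026, 0.256, -0.966], [-0.006, -0.967, -0.256], [-1.0, 0.012, -0.024]]
contact_force: [1.1, -0.2, 0.2]
width: 0.0002
cur box mm [  0.5 -29.6 295. ] target w [ 0.442 -0.298  0.222] delta cm [ 7.37 -0.15 -2.79] yawerr -0.1 tilt [ 0.026 -0.006 -1.   ] F [ 1.1 -0.2  0.2] w 0.0002 t 24.28
scene tube_cutter [(0.56, array([334., 250.]))]
scene screwdriver_flat [(0.61, array([204., 250.]))]
scene septa_carton [(0.6, array([441., 309.]))]
scene flow_meter [(0.64, array([387., 260.]))]
scene syringe_box [(0.75, array([440., 393.]))]
scene vial_rack [(0.72, array([408., 283.]))]
top tube_cutter [(0.81, array([332., 241.]))]
top screwdriver_flat [(0.78, array([175., 254.]))]
top septa_carton [(0.92, array([427., 246.]))]
top flow_meter [(0.91, array([336., 175.]))]
top syringe_box [(0.45, array([398., 284.]))]
top vial_rack [(0.62, array([383., 207.]))]
```

View pics/scene19.png

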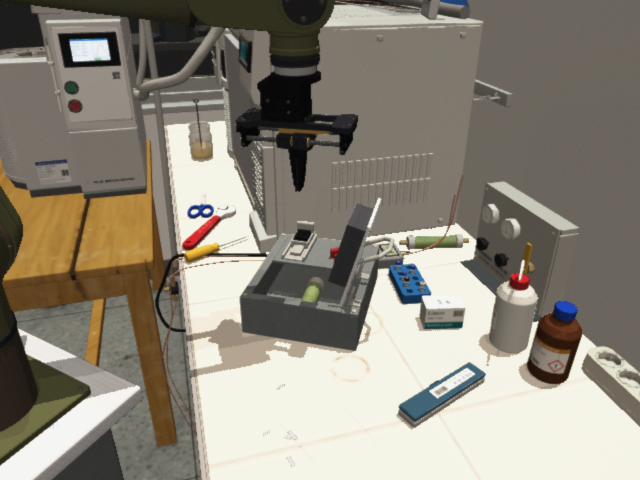

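View pics/top19.png

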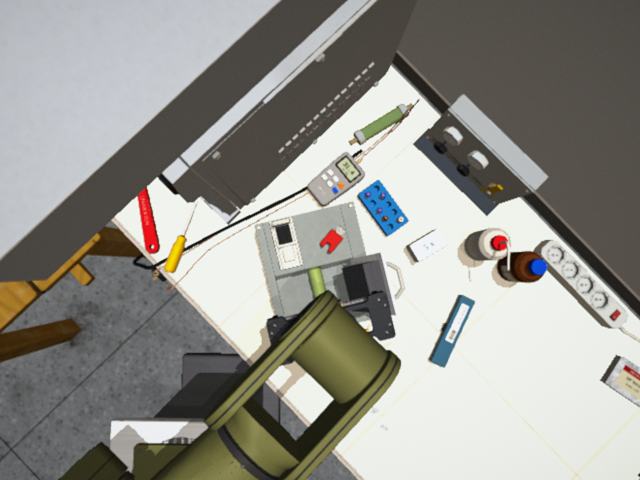

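The hatch leans open by itself, the bolt is back with its button up, and everything else is where it was. The arm is clear, so I'm handing in.

Run:
```python
from station import *
print(finish_job()); print(observe()['time'])
```

```text
the job is handed in; nothing more can be done
None
the job is handed in; nothing more can be done
```

The hatch is open and leaning on its stays by itself, and I handed the job in at about 24.5 s of the 67 s allowed.

- **Bolt:** I held the button down with the closed fingers and pushed the lug to its stop. The tongue's end measured about 40.7 mm further back than before, against a 40 mm stop. The button had sprung up again.
- **Ring:** Pressing the tail tipped the ring to about 0.8 rad in the pictures. I then gripped its end bar with 25 N.
- **Hatch:** I swung it up slowly to about 1.6 rad and released it, and it stayed there. I then pushed it onto its stays from underneath. The scene picture gave 1.83 rad, and a push of about 6 N met the stays.

The last pictures, taken with the arm clear and about 1 s after it left the hatch, showed the hatch still leaning open. The highest force at the readings between moves was about 22 N, when the bolt reached its stop.

**Checks that disagreed:**
- The hatch angle worked out from the gripper position read about 0.15 rad too high, because the bar slipped a little in the pads. I went by the pictures instead.
- In the last top view the network placed the syringe box wrongly, at 0.45 confidence. Both pictures show it where it was, as do the other loose things.

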